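Put two freshly mounted slides under pressure in the bench screw press

TASK

Push the slide carrier along the press bed, under the raised platen, until it is home against the rear stop. Then fit the loose crank fully down on the square end of the press screw and wind it clockwise until the platen is tight on the carrier's glass plate. Finally lift the crank off, leaving the screw tight, and lay it flat on the bench top, handgrip up; leave the bottle, the jar and the slide rack where they are.

Things in the scene. Friction and masses are not known exactly. Their poses are not given: they have to be found in the camera images.
- press: Fixed bench screw press: grey cast base, two steel columns, grey crosshead. Origin on the bench top below the screw axis; +x: the way the carrier is pushed in, z up. In this frame, mm: base x -150..80, y -85..85, its top (the bed) z 24; columns 18 dia at x 0, y +-66, z 24..92; crosshead x -22..22, y -84..84, z 92..128, two column nuts on it up to z 136.
- rear_stop (a point): Centre of the rear stop's face (x 50 mm, z 29 mm in the press frame; axes as the press): a steel bar 79 mm long across the end of the bed, top 10 mm above the bed, that halts the carrier. Two guide rails, 6 mm high with inner faces at y +-39.5 mm, run along the bed from the base's front edge to it.
- carrier: Loose slide carrier, 0.5 kg, lying between the rails, axes nearly as the press. Aluminium tray 100 (x) x 76 (y) x 8 mm with two glass slides under a thick clear glass plate of 92 x 64 mm whose top is 20 mm above the tray's underside. Origin: centre of the tray's underside. Home at x 0 in the press frame, front edge on the stop; it starts 45 to 85 mm short of it.
- carrier_grip (a point): Upright round steel post at the carrier's outer end, to grasp or push the carrier: 16 mm dia, from 8 to 46 mm above the carrier's underside, at x -86 mm, y 0 of the carrier on a strip 18 wide and 8 mm high. This point: on its axis, 30 mm above the underside (54 mm above the bench). Axes as the carrier. It stays out in front of the press when the carrier is home.
- platen: Pressing plate under the crosshead, 80 (x) x 74 mm: a rubber-faced pad on disc springs (40 N per mm, up to 3.5 mm) below a steel plate. Origin: centre of the unloaded pad's underside, on the screw axis. It moves up and down with the screw only: 61 mm above the bench at screw 0 rad, 44 mm when the pad just touches the carrier's glass plate.
- screw (a joint): Angle of the press screw, rad: 0 fully up, growing clockwise seen from above, 8 mm down per turn (square end and platen sink together). Starts between 0 and 2. The pad touches the carrier's plate at about 13.4 rad, is tight from about 14.4 (the springs are then 1.3 mm compressed), and the screw comes to a firm stop at 15.2. Friction 0.25 N m; it stays where it is left.
- square_end (a point): Foot of the upright square end on top of the screw, on its axis: centre of the top face of the round collar (30 mm dia) on which the fitted crank's hub rests; 158 mm above the bench at screw 0, sinking with it. The square is 14 mm across flats and rises 24 mm above this point (top 4 mm bevelled); its flats face the point's x and y axes, which turn with the screw.
- crank_hub (a point): Hub of the loose steel crank (0.35 kg), at its centre. The crank lies flat on the bench, handgrip up. Hub 30 x 30 mm, 34 high (underside 17 mm below this point), with a square socket 15.6 mm across right through along z; it fits the square in any quarter turn. The arm, 20 wide, 12 high, flush with the hub's underside, runs in +x to a 24 mm round eye at 58 mm.
- crank_grip (a point): The crank's black handgrip: an upright round grip, 20 mm dia, that turns freely on its pin, on the arm's end 58 mm from the hub's axis (crank's +x) and parallel to it. This point: on its axis, 36 mm above the crank's underside; the grip reaches from 15 to 57 mm above it. The fitted crank turns clear above crosshead and nuts.
- oil_bottle: Bystander: small amber dropper bottle, 34 mm dia, 75 mm high, upright. Origin at the centre of its underside. It and the crank may have changed places.
- staining_jar: Bystander: square glass staining jar with a white lid, 56 x 56 mm, 106 mm high. Origin at the centre of its underside.
- slide_rack: Bystander: wooden slide rack with glass slides, 150 (x) x 85 mm, 46 mm high. Origin at the centre of its underside.
Things that resemble listed ones, but are neither listed nor needed, are in the scene too. What is meant by the part that bears crank_hub is not blue, and is the smaller of those in its own colour.

How it is judged:
By the outcome, as a careful person would: the job done as asked, in the order asked, and still so for the second after the job is handed in, with the robot touching nothing.
It also fails if it takes over 72 s, if anything falls off the work surface, if the arm or the gripper's body presses on something with over 40 N, if the wrist force passes 120 N, or if a joint passes its speed limit or range.

ROBOT

A 7-joint arm with a two-finger parallel gripper is mounted at the origin on the work surface. World frame = base frame: x ahead of the robot, y to its left, z up, the work surface at z = 0. Lengths are in mm, angles in rad, forces in N, time in s.
With the tool pointing down it reaches from about 400 to 875 mm from the base axis. Payload 4.4 kg.
Tool frame: the origin (TCP) lies between the finger pads; the fingertips stand 22 mm ahead of it and the grasp point (between the pads) lies 3 mm ahead of it; z points along the fingers, y is the direction in which the jaws open and shut (so a half turn about z gives the same grasp; the last joint's range is limited). The gripper opens to 85 mm and grips with 20 to 120 N. Pads are 22 mm wide; open, the fingers measure 114 mm over their backs; the gripper's body (76 mm by 85 mm) begins 54 mm behind the grasp point. The pads swing forward as they close: fully open they stand 13 mm farther back than shut.
Start: joints at [-1.378, 0.628, 0.038, 1.517, -0.027, 0.996, -0.02], TCP at [166.323, 628.374, 224.513] pointing down, gripper open.
Joint ranges: [-3.06, 3.06], [-0.37, 2.12], [-1.25, 1.32], [0.18, 2.47], [-1.1, 4.24], [0.23, 1.98], [-2.94, 2.94]. Speed limits (rad/s): [2.57, 2.57, 3.14, 3.14, 3.14, 3.14, 3.14].

INTERFACE

Orientations are given as a unit quaternion [x, y, z, w].
In Python, from bench import r, vision, ticket gives the robot as it stands.
- The arm moves only by the shell command python3 -m creep 'ROWS' [FORCE]. ROWS is JSON, a list of rows, each a list of 5 numbers: the shift along the world's x, y, z in cm, then the turn about the world's z in rad, then the opening in per cent of the stroke, from 0 (shut) to 100 (fully open). In form: [[x, y, z, turn, grip], ...]. A call has 1 to 8 rows; each row is the pose to reach, as a shift and turn from the pose commanded when the call began; what a row does not reach only later rows make up. A row lasts 1/12 s, in which the tool goes at most 41.7 mm and 7.16 degrees, less where a joint would pass 70% of its speed; a pose out of reach is approached as far as the arm can. A call with a gripper value outside its range is refused whole. The fingers move at their own pace and stop on an object; FORCE is the grip in N (left out, the last holds). Time passes only in rows, so rows that repeat a pose let the fingers close. It gives the time, the measured TCP pose, the force and the opening at its end, in the units of the state.
- r.state(): the state, without advancing time (a new reading comes with each control period).
- vision.snapshot(name): name is "scene" or "top" or "wrist"; returns a dict with "img" (480x640x3 uint8, red, green, blue), "intrinsics" (3x3 intrinsics, pixels), "k1" (the pictures are not rectified: a ray, as slopes to the right and down, at radius r is drawn at 1 + k1 r^2 times it, then the intrinsics apply), "rvec" (rotation vector, rad) and "tvec" (3), from world to camera coordinates, as OpenCV has them. Camera axes: x right, y down, z forward; pixel columns grow to the right and rows downward; lengths in mm; the calibration is good to about 2 mm. A picture is of the moment at which its call begins. There is no depth.
- ticket.finish_job(): hands the job in, once; it reports no verdict.
The state is a dict: "time": time; "joint_positions": joint angles; "dq": joint speeds; "tau": joint torques, N m; "tool_pos": TCP position; "tool_rot": TCP orientation; "wrist_force": force on the tool from outside, world axes, zero at the start; "moment": the same for the moment, N m; "gripper_width": finger opening in mm.
Only numpy, scipy, OpenCV 4.12 (cv2) and the standard library are available. Lean on these libraries where they do the work, as an engineer would, in place of code of your own. Each camera call takes 0.05 s, during which the arm holds its last target.

## Working session

There is one attempt and no reset: what is moved stays moved. The work goes in short steps, Python scripts to look and compute and a shell command to move; the robot and the scene stay as the last step left them, time stands still between calls to the robot, and variables do not carry over. Pictures are saved under pics/ and viewed, and the job is handed in when it is done.

```bash
ls -la; mkdir -p pics; python3 - <<'E'
from bench import r, vision, ticket
import cv2
for n in ["scene","top","wrist"]:
    s=vision.snapshot(n)
    cv2.imwrite(f"pics/{n}0.png",s["img"][:,:,::-1])
    import numpy as np
    R=cv2.Rodrigues(np.array(s["rvec"],float))[0]
    print(n,np.array(s["intrinsics"]).tolist(),s["k1"],(-R.T@np.array(s["tvec"]).ravel()).round(1),R.round(3).tolist())
print(r.state())
E
```

```text
total 12
drwxr-xr-x  3 agent agent 4096 Dec  6 19:16 .
drwxr-xr-x 23 root  root  4096 Dec  6 19:16 ..
drwxr-xr-x  2 agent agent 4096 Dec  6 19:16 pics
scene [[589.6835813586802, 0.0, 317.98447445803265], [0.0, 589.6835813586802, 237.2581537163873], [0.0, 0.0, 1.0]] -0.08338348754606781 [1321.2 -835.5  906.9] [[0.796, 0.605, -0.023], [0.318, -0.449, -0.835], [-0.516, 0.658, -0.549]]
top [[434.0141113299447, 0.0, 323.6432198092021], [0.0, 434.0141113299447, 241.51660970342195], [0.0, 0.0, 1.0]] 0.028225107231747218 [ 469.4   96.8 1133.6] [[0.015, -0.999, 0.035], [-0.993, -0.018, -0.113], [0.114, -0.034, -0.993]]
wrist [[352.17323483168053, 0.0, 321.7390392760762], [0.0, 352.17323483168053, 241.38903807510115], [0.0, 0.0, 1.0]] 0.0034249476926120305 [ 88.8 648.8 373.6] [[0.256, 0.967, -0.002], [0.918, -0.243, 0.313], [0.302, -0.082, -0.95]]
{'time': 0.15, 'joint_positions': array([-1.3777985 ,  0.62910382,  0.03844292,  1.51810662, -0.02697314,
        0.99628398, -0.01999473]), 'dq': array([ 0.00068212, -0.00155162,  0.00076936, -0.00202872, -0.00145719,
        0.00072275,  0.00017046]), 'tau': array([ 2.06608980e-03, -5.63799942e+01,  1.22768931e+00, -1.93648392e+01,
        1.10770352e-02,  7.38051283e-03,  7.96225891e-06]), 'tool_pos': array([166.20172163, 627.91828522, 223.82972162]), 'tool_rot': array([ 1.29025661e-01,  9.91641014e-01, -6.87626844e-04, -7.78987716e-05]), 'wrist_force': array([-0.5485104 ,  0.12853551, -0.10377059]), 'moment': array([ 0.00144449, -0.05108329,  0.03239185]), 'gripper_width': 85.26525819503718}
```

View pics/scene0.png

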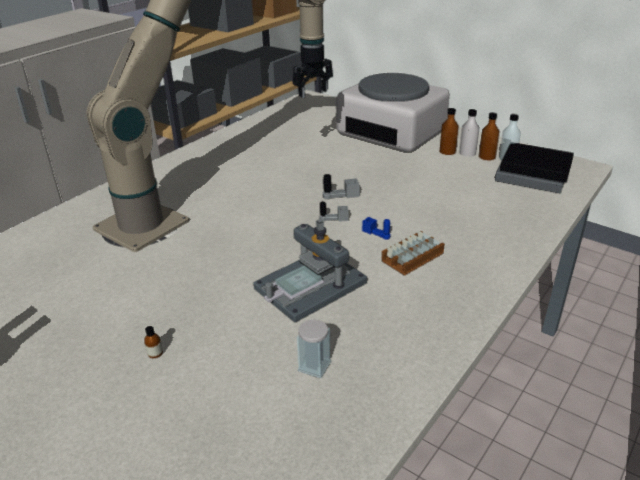

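View pics/top0.png

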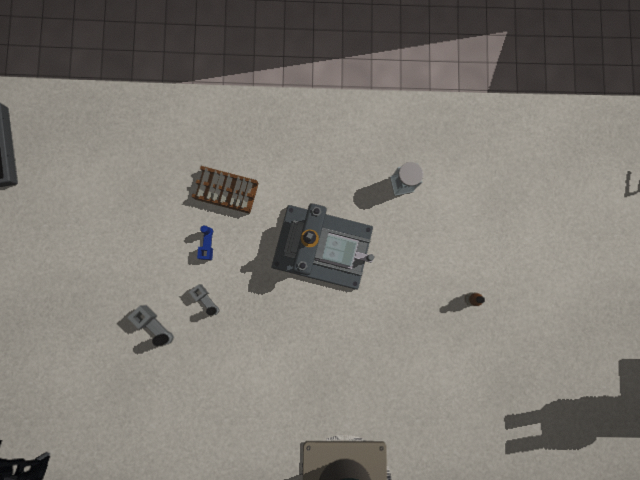

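View pics/wrist0.png

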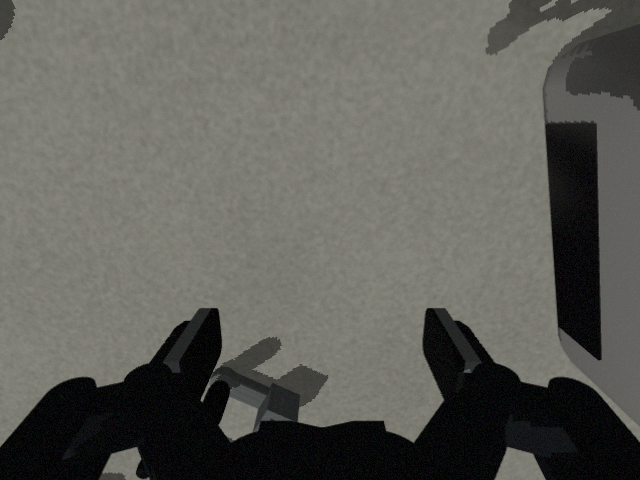

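Crank candidates in the top view: a blue one at (205,244), a large grey one at (150,326) and a small grey one at (205,301). By the description the small grey one at (205,301) is the crank. I'll check it in close crops.

```bash
cat > h.py <<'E'
from bench import r, vision, ticket
import cv2, numpy as np
def snap(n,save=None):
    s=vision.snapshot(n)
    s["K"]=np.array(s["intrinsics"],float); s["R"]=cv2.Rodrigues(np.array(s["rvec"],float))[0]
    s["t"]=np.array(s["tvec"],float).ravel(); s["D"]=np.array([s["k1"],0,0,0,0],float)
    s["C"]=-s["R"].T@s["t"]
    if save: cv2.imwrite(f"pics/{save}.png",s["img"][:,:,::-1])
    return s
def ray(s,px):
    u=cv2.undistortPoints(np.array(px,float).reshape(-1,1,2),s["K"],s["D"]).reshape(-1,2)
    d=np.c_[u,np.ones(len(u))]@s["R"]
    return d/np.linalg.norm(d,axis=1)[:,None]
def onz(s,px,z):
    d=ray(s,px); z=np.broadcast_to(np.asarray(z,float),len(d))
    return s["C"]+d*((z-s["C"][2])/d[:,2])[:,None]
def proj(s,P):
    P=np.array(P,float).reshape(-1,1,3)
    return cv2.projectPoints(P,np.array(s["rvec"],float),s["t"],s["K"],s["D"])[0].reshape(-1,2)
def crop(s,x0,y0,x1,y1,k,name,pts=None):
    im=cv2.resize(s["img"][y0:y1,x0:x1,::-1],None,fx=k,fy=k,interpolation=cv2.INTER_CUBIC)
    if pts is not None:
        for p in pts:
            q=((np.array(p)-[x0,y0]+.5)*k-.5).round().astype(int); cv2.drawMarker(im,tuple(int(v) for v in q),(0,0,255),cv2.MARKER_CROSS,8,1)
    cv2.imwrite(f"pics/{name}.png",im)
E
python3 - <<'E'
from h import *
s=snap("top"); crop(s,180,195,280,320,4.8 and 4,"c_top1"); crop(s,265,195,385,300,6,"c_press"); 
crop(s,180,275,240,325,12,"c_crank")
s=snap("scene"); crop(s,245,165,375,320,3.8 and 3,"c_scene")
E
```

```text
(no output)
```

View pics/c_crank.png

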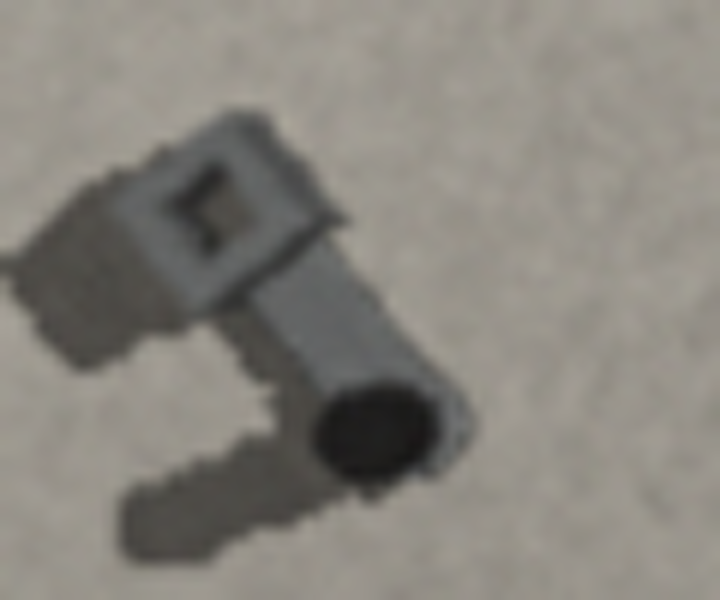

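View pics/c_press.png

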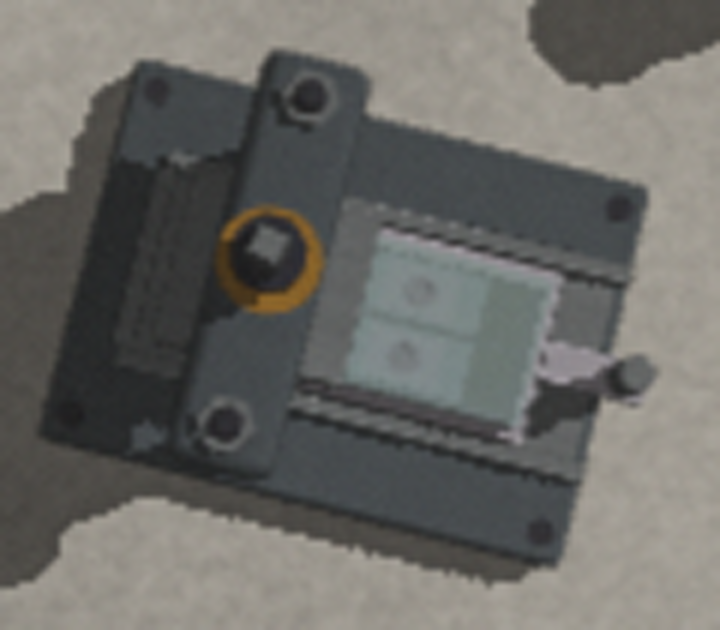

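View pics/c_scene.png

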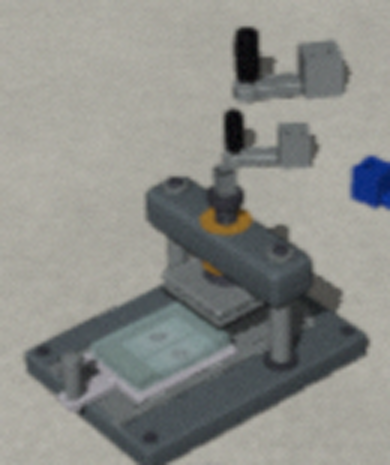

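```bash
cat > fit1.py <<'E'
from h import *
from scipy.optimize import least_squares
s=snap("top")
def up(p,k,o): return (np.array(p,float)+.5)/k-.5+np.array(o)
img=up([(138,65),(645,190),(555,562),(42,435),(310,97),(226,425)],6,(265,195))
P=np.array([(80,-85,24),(-150,-85,24),(-150,85,24),(80,85,24),(0,-66,136),(0,66,136)],float)
def T(q,P):
    c,sn=np.cos(q[2]),np.sin(q[2]); return np.c_[q[0]+c*P[:,0]-sn*P[:,1],q[1]+sn*P[:,0]+c*P[:,1],P[:,2]]
f=lambda q:(proj(s,T(q,P))-img).ravel()
o=least_squares(f,[500,120,1.4]); q=o.x
print("press",q.round(3),o.fun.reshape(-1,2).round(2).tolist())
ci=up([(635,375)],6,(265,195)); w=onz(s,ci,70)[0]
d=w[:2]-q[:2]; c,sn=np.cos(q[2]),np.sin(q[2]); print("post",w.round(1),"in press",c*d[0]+sn*d[1],-sn*d[0]+c*d[1])
si=up([(270,243)],6,(265,195)); print("sq top",onz(s,si,181))
k=lambda p:up(p,12,(180,275))
hub=onz(s,k([(213,208)]),34)[0]; cor=onz(s,k([(115,200),(235,110),(315,212),(195,310)]),34)
g=onz(s,k([(377,433)]),57)[0]
print("hub",hub.round(1),"grip",g.round(1),"dist",np.linalg.norm((g-hub)[:2]),"yaw",np.arctan2(*(g-hub)[1::-1])); print(cor.round(1).tolist(), cor.mean(0).round(1))
print(np.linalg.norm(cor-np.roll(cor,1,0),axis=1))
big=onz(s,[(142,316),(160,340)],[40,70]); print(big)
for n,p,z in [("jar",(410,174),106),("bottle",(477,299),75),("rack",(226,188),46)]: print(n,onz(s,[p],z))
E
python3 fit1.py
python3 - <<'E'
from h import *
s=snap("scene"); crop(s,245,255,375,320,6,"s_base"); crop(s,285,215,365,275,10,"s_head"); crop(s,310,170,365,225,10,"s_crank")
E
```

```text
press [591.404  96.728   1.344] [[-0.51, -1.36], [1.04, -0.7], [0.98, 1.29], [-1.16, 0.67], [-0.2, -0.14], [-0.08, 0.12]]
post [554.6 -55.1  70. ] in press -156.26078994393822 1.6722928927961647
sq top [[592.10975124  95.91621689 181.        ]]
hub [463.4 372.1  34. ] grip [418.8 331.4  57. ] dist 60.333935767746866 yaw -2.401935597533324
[[464.8, 392.1, 34.0], [483.6, 368.6, 34.0], [462.8, 351.2, 34.0], [442.4, 374.7, 34.0]] [463.4 371.6  34. ]
[28.34640469 30.2041299  27.10796918 31.14334312]
[[403.39990807 500.53783367  40.        ]
 [349.74231463 444.23885034  70.        ]]
jar [[ 756.68902355 -146.39532686  106.        ]]
bottle [[ 456.24486059 -315.50755721   75.        ]]
rack [[725.70158569 309.58902461  46.        ]]
```

View pics/s_base.png

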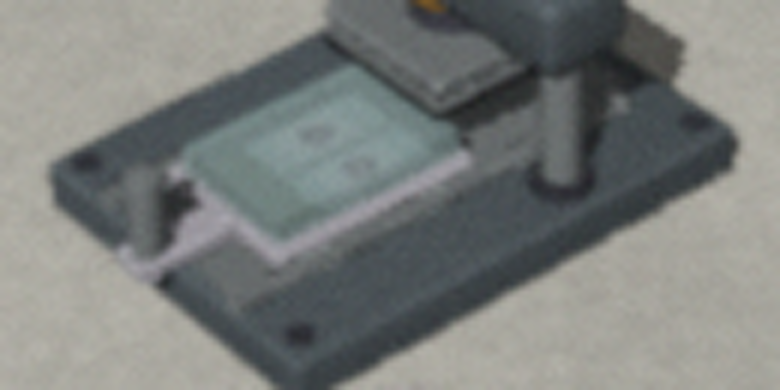

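View pics/s_head.png

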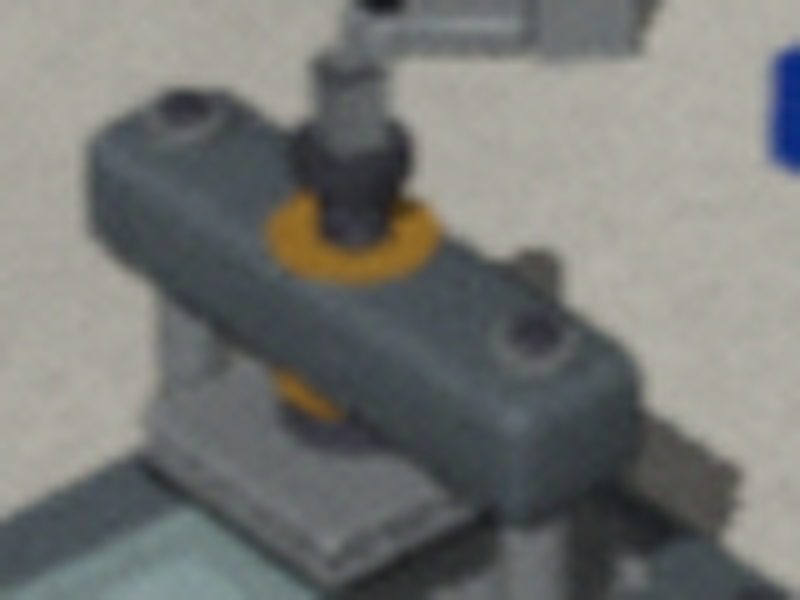

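View pics/s_crank.png

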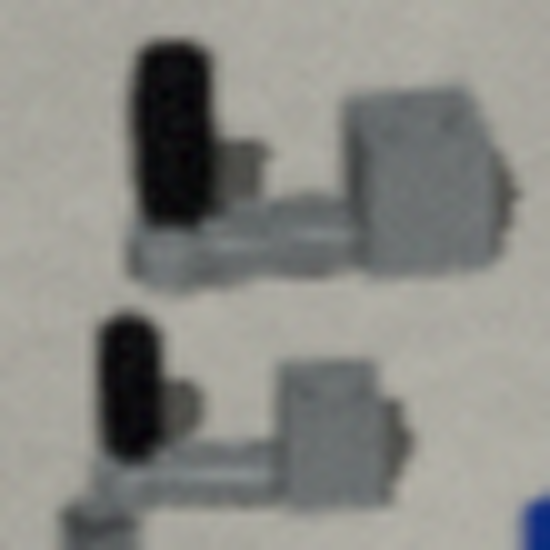

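```bash
python3 - <<'E'
from h import *
import os
t=snap("top"); s=snap("scene")
up=lambda p,k,o:(np.array(p,float)+.5)/k-.5+np.array(o)
def tri(a,b):
    Pa=np.c_[t["R"],t["t"]];Pb=np.c_[s["R"],s["t"]]
    ua=cv2.undistortPoints(np.array(a,float).reshape(-1,1,2),t["K"],t["D"]).reshape(-1,2).T
    ub=cv2.undistortPoints(np.array(b,float).reshape(-1,1,2),s["K"],s["D"]).reshape(-1,2).T
    X=cv2.triangulatePoints(Pa,Pb,ua,ub);X=(X[:3]/X[3]).T
    print(X.round(1).tolist())
    for x in X: print(" reproj",(proj(t,[x])-0).round(1).tolist())
T=lambda p:up(p,6,(265,195))
a=[T((635,375)),T((310,97)),T((226,425)),T((270,243)),up((377,433),12,(180,275)),up((213,208),12,(180,275))]
b=[up((147,172),6,(245,255)),up((538,332),10,(285,215)),up((187,105),10,(285,215)),up((350,62),10,(285,215)),up((130,325),10,(310,170)),up((325,372),10,(310,170))]
tri(a,b)
E
```

```text
[[556.7, -53.6, 67.8], [657.9, 82.7, 131.5], [529.4, 113.0, 131.8], [594.1, 97.0, 175.5], [421.1, 333.4, 57.3], [464.5, 372.1, 37.9]]
 reproj [[369.7, 256.3]]
 reproj [[315.7, 210.0]]
 reproj [[301.6, 264.6]]
 reproj [[309.1, 234.5]]
 reproj [[210.1, 309.6]]
 reproj [[196.9, 291.4]]
```

```bash
python3 -m creep '[[1.5,-3,2,0,100],[4,-7,3,0,100],[6,-11,3,0,100],[8,-15,3,0,100],[10,-18.5,3,0,100],[12.5,-22,3,0,100],[14.5,-25.5,3,0,100],[16.5,-29,3,0,100]]' 60
```

```text
time: 1.12
tool_pos: [327.4, 345.1, 254.9]
tool_rot: [0.129, 0.992, 0.0, 0.0]
wrist_force: [1.4, 0.2, -0.2]
gripper_width: 85.4
```

```bash
python3 - <<'E'
from h import *
w=snap("wrist","w1"); print(w["C"].round(1), r.state()["tool_pos"])
print(proj(w,[(463.4,372,34),(420,332,57)]))
E
```

```text
[249.9 365.7 404.8] [332.40543048 335.73782858 254.80809599]
[[372.93520241 307.79860187]
 [331.58100534 292.28326548]]
```

View pics/w1.png

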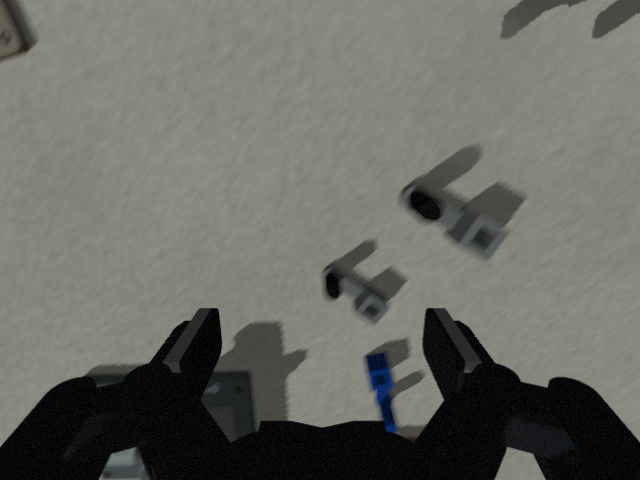

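```bash
python3 -m creep '[[2,-3.5,0,0.03,90],[4,-7,0,0.03,80],[6,-10.5,0,0.03,70],[8,-14,0,0.03,60],[10,-17.5,0,0.03,60],[12,-21,0,0.03,60],[14,-24.5,0,0.03,60],[16,-28,0,0.03,60]]' 60; python3 -m creep '[[2,-3.5,-1,0,60],[4,-7,-2,0,60],[6,-10.5,-4,0,60],[6.3,-11,-7,0,60],[6.3,-11,-10,0,60],[6.3,-11,-10,0,60],[6.3,-11,-10,0,60]]' 60; python3 - <<'E'
from h import *
w=snap("wrist","w2"); print(w["C"].round(1), r.state()["tool_pos"],r.state()["gripper_width"],r.state()["tool_rot"])
crop(w,200,240,460,480,3,"w2c",proj(w,[(555.5,-54.5,70)]))
E
```

```text
time: 1.83
tool_pos: [487.3, 65.2, 254.9]
tool_rot: [0.114, 0.993, 0.0, 0.0]
wrist_force: [0.6, 1.3, -0.0]
gripper_width: 51.3
time: 2.42
tool_pos: [548.4, -42.8, 153.6]
tool_rot: [0.114, 0.993, 0.0, -0.002]
wrist_force: [-0.5, 0.4, 0.3]
gripper_width: 51.2
[471.  -24.4 303.8] [549.7621837  -42.54318533 155.128745  ] 51.15006932222047 [ 1.13727925e-01  9.93511916e-01  1.76529193e-04 -3.56437176e-05]
```

View pics/w2.png

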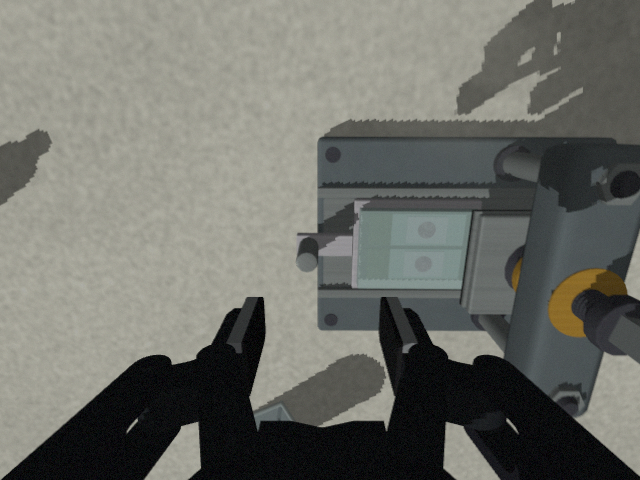

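```bash
python3 - <<'E'
from h import *
w=snap("wrist"); st=r.state(); print(st["time"],st["tool_pos"])
crop(w,270,190,370,280,7,"w2c",proj(w,[(555.5,-54.5,70)]))
crop(w,300,110,640,430,2,"w2d")
E
```

```text
2.5167 [550.53691019 -42.47411722 156.0701013 ]
```

View pics/w2c.png

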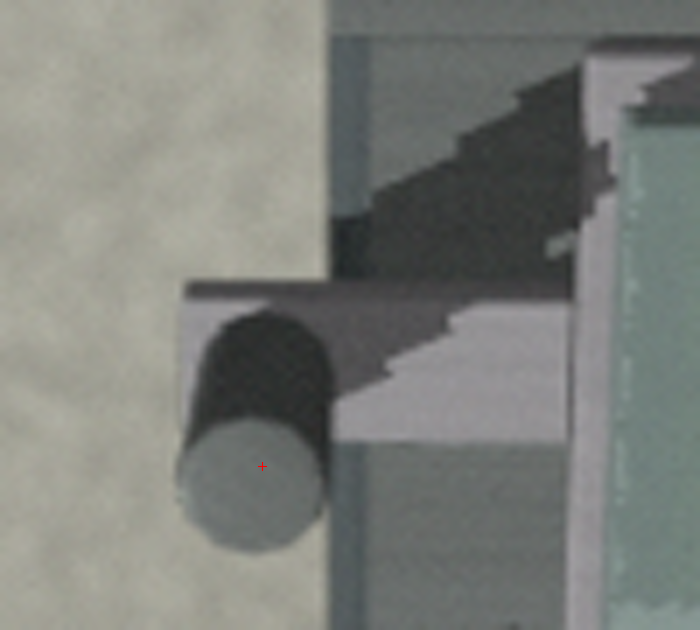

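View pics/w2d.png

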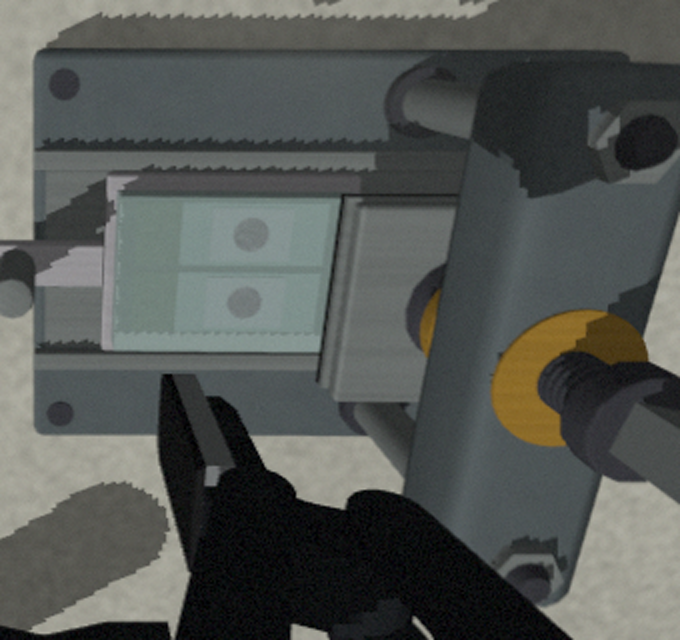

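```bash
python3 -m creep '[[0.6,-1.25,-1,0,40],[0.6,-1.25,-3,0,40],[0.6,-1.25,-5,0,40],[0.6,-1.25,-7,0,40],[0.6,-1.25,-8.5,0,40],[0.6,-1.25,-9.4,0,40],[0.6,-1.25,-9.4,0,40],[0.6,-1.25,-9.4,0,40]]' 60; python3 -c "
from h import *
w=snap('wrist','w3');s=snap('scene'); crop(s,245,215,375,320,5,'s3'); print(r.state())"
```

```text
time: 3.18
tool_pos: [556.5, -55.3, 61.8]
tool_rot: [0.114, 0.994, 0.0, 0.001]
wrist_force: [-0.4, -0.1, -0.3]
gripper_width: 34.2
{'time': 3.2833, 'joint_positions': array([-0.01974452,  0.73330718,  0.10718913,  1.90823448, -0.14867058,
        0.50472474,  1.53257576]), 'dq': array([ 0.00276412,  0.00015932, -0.00010662,  0.00181119, -0.00068887,
       -0.00171719,  0.00082555]), 'tau': array([-5.98439877e-02, -5.25158179e+01,  2.30112769e+00, -1.09664842e+01,
        4.52072753e-03,  1.10452966e-02, -1.17558298e-03]), 'tool_pos': array([556.77184173, -55.61914752,  62.09684882]), 'tool_rot': array([1.13952556e-01, 9.93485162e-01, 8.75895350e-05, 1.42809641e-03]), 'wrist_force': array([-1.13295184, -0.27046832,  0.25203198]), 'moment': array([ 0.02832283, -0.02236672,  0.0114536 ]), 'gripper_width': 34.282940222115855}
```

View pics/w3.png

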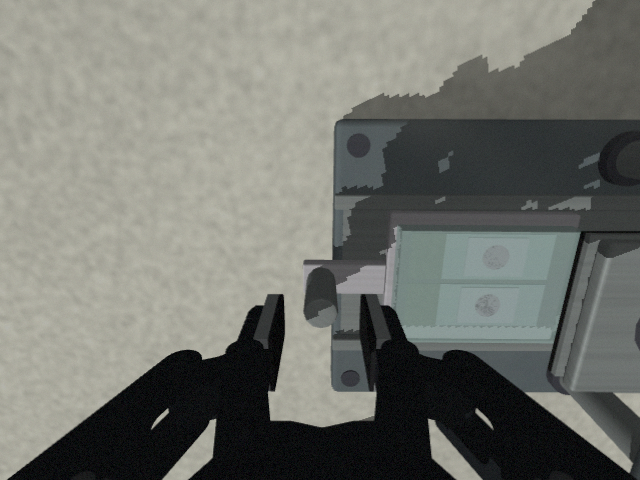

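View pics/s3.png

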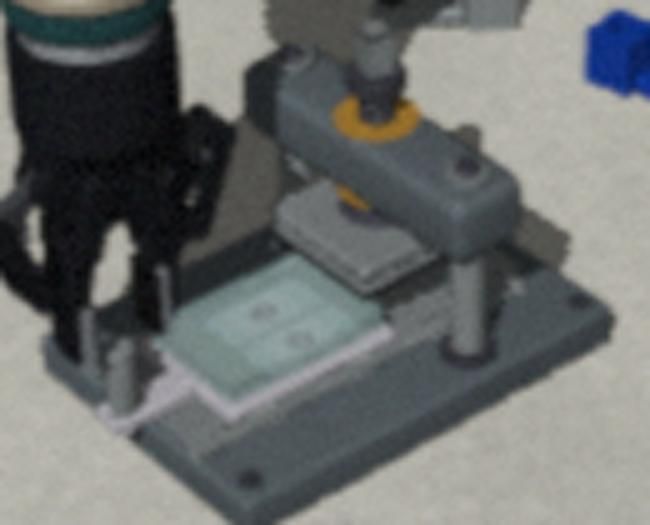

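```bash
python3 -c "
from h import *
w=snap('wrist');s=snap('scene');p=r.state()['tool_pos']; print(p)
P=[(p[0],p[1],z) for z in (40,59,70)]
print(proj(w,P)); crop(s,245,255,315,315,9,'s3',proj(s,P)); crop(w,220,220,440,420,3,'w3c',proj(w,P))
print(onz(w,[(319,317)],70), onz(s,[(269.2,283.5)],70))"
```

```text
[556.44853808 -55.71233114  61.79540461]
[[321.127607   282.56664545]
 [321.06668659 299.31366679]
 [321.02512531 310.73773793]]
[[559.37823444 -57.34528847  70.        ]] [[561.69958984 -54.54786003  70.        ]]
```

View pics/w3c.png

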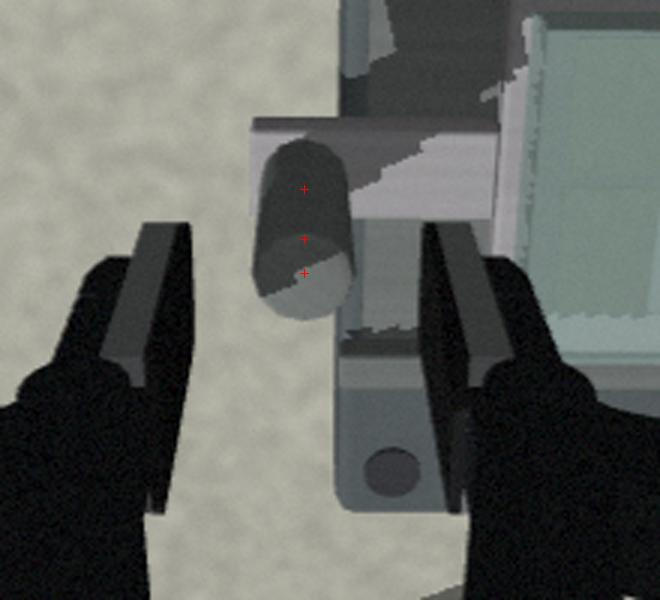

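View pics/s3.png

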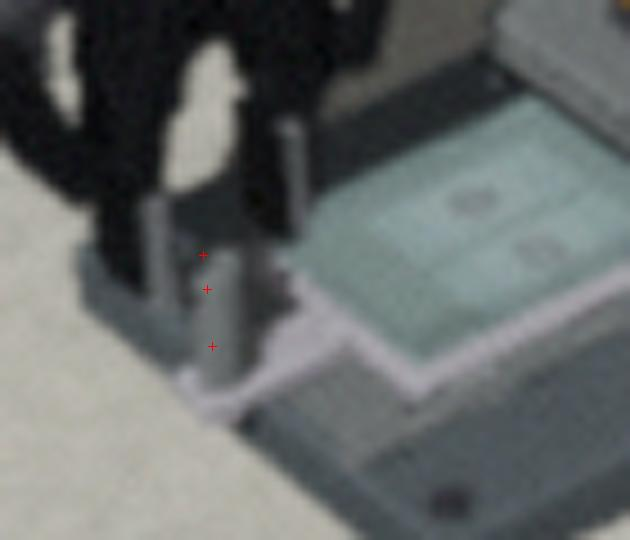

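```bash
python3 -c "
from h import *
w=snap('wrist');s=snap('scene');p=r.state()['tool_pos']; print(p)
a=1.344; ex=np.array([np.cos(a),np.sin(a)]);ey=np.array([-np.sin(a),np.cos(a)])
P=[(*(p[:2]+sx*17*ex+sy*11*ey),z) for sx in(-1,1) for sy in (-1,1) for z in (40,62)]
crop(s,245,255,315,315,9,'s3',proj(s,P)); crop(w,220,220,440,420,3,'w3c',proj(w,P))
"
```

```text
[556.06189059 -55.73667645  61.33941047]
```

View pics/w3c.png

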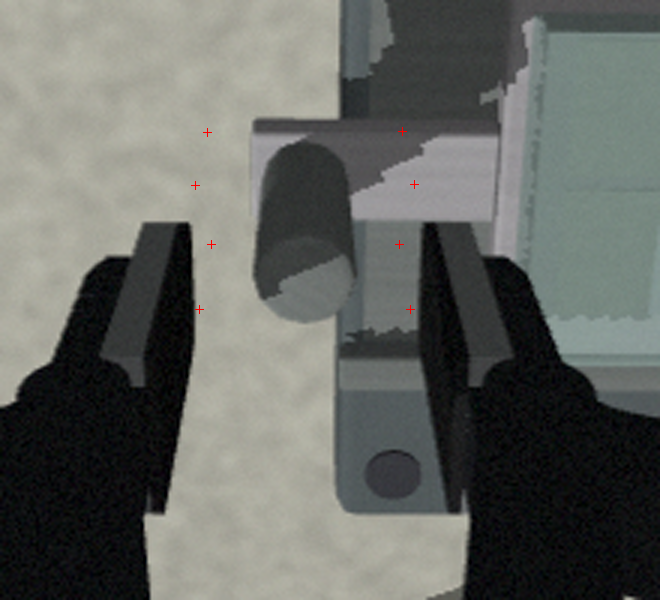

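View pics/s3.png

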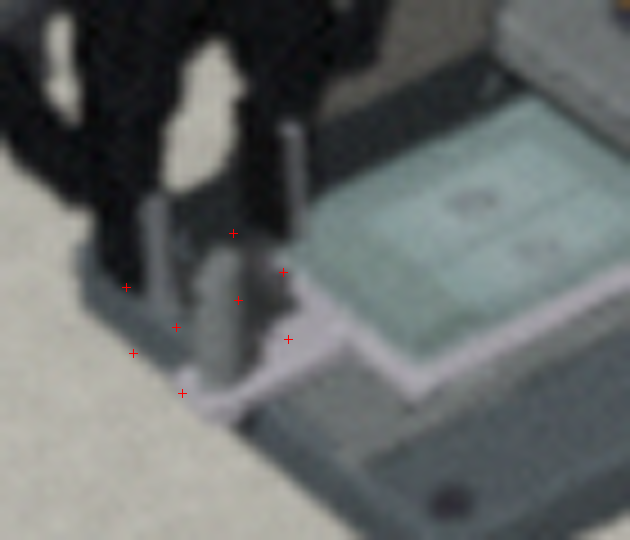

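```bash
python3 -c "
from h import *
w=snap('wrist','w4');s=snap('scene');p=r.state()['tool_pos']; print(p,r.state()['time'],r.state()['gripper_width'])
for px in [(283.3,294.3),(360.5,294.3),(253,348),(393,348)]:
    d=ray(w,[px])[0]; f=w['R'][2]; 
    g=d/(d@f)
    for dep in (150,156,162): print(px,dep,(w['C']+g*dep-p).round(1))
"
```

```text
[555.73157715 -55.75494111  60.97568245] 3.5833 34.255108617908675
(283.3, 294.3) 150 [-14.9 -13.1  14.9]
(283.3, 294.3) 156 [-12.4 -14.3   9.4]
(283.3, 294.3) 162 [ -9.8 -15.6   4. ]
(360.5, 294.3) 150 [-7.4 18.9 14.8]
(360.5, 294.3) 156 [-4.6 19.   9.4]
(360.5, 294.3) 162 [-1.8 19.   4. ]
(253, 348) 150 [  3.3 -30.6  22. ]
(253, 348) 156 [  6.6 -32.5  16.9]
(253, 348) 162 [  9.8 -34.5  11.8]
(393, 348) 150 [16.8 27.5 22. ]
(393, 348) 156 [20.6 27.8 16.9]
(393, 348) 162 [24.4 28.2 11.8]
```

```bash
python3 -m creep '[[0.2,0,-0.2,0,40],[0.2,0,-0.4,0,40],[0.2,0,-0.4,0,40],[0.2,0,-0.4,0,40]]' 30; python3 -c "
from h import *
w=snap('wrist');s=snap('scene');p=r.state()['tool_pos']; print(p,r.state()['wrist_force'])
crop(s,245,255,315,315,9,'s4'); crop(w,220,220,440,420,3,'w4c')
"
```

```text
time: 3.92
tool_pos: [557.2, -55.7, 56.2]
tool_rot: [0.114, 0.993, 0.0, -0.0]
wrist_force: [-0.0, 0.3, 0.0]
gripper_width: 33.7
[557.37346701 -55.75042117  56.36581715] [ 0.38130222  0.69117529 -0.04147738]
```

View pics/w4c.png

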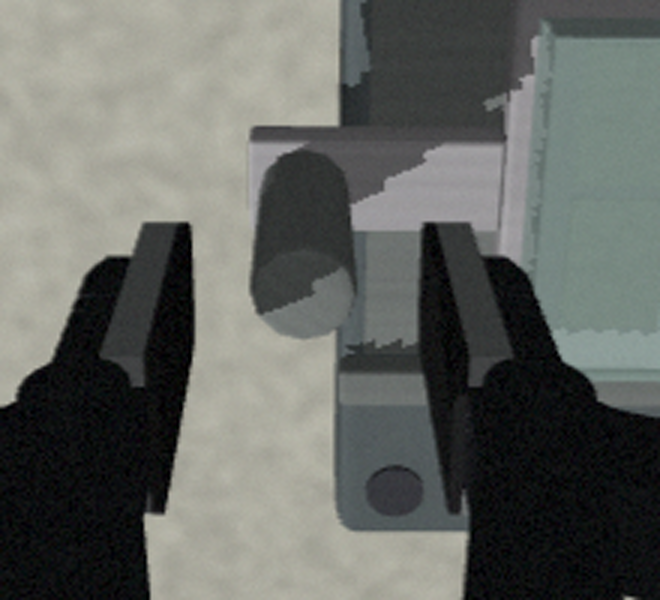

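View pics/s4.png

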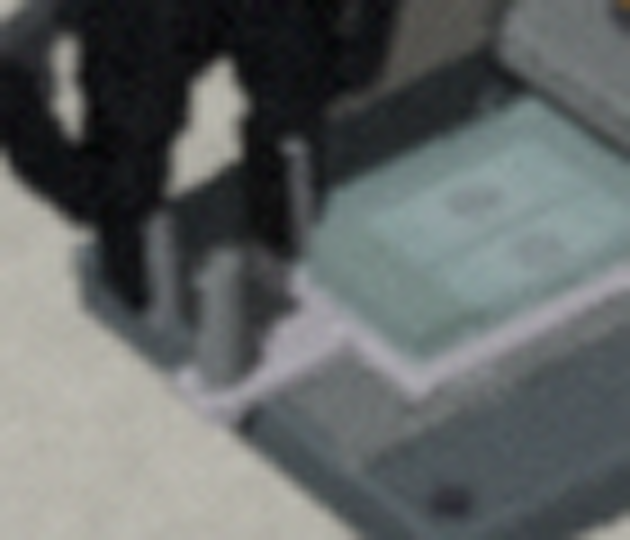

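```bash
python3 -m creep '[[0,0,0,0,15],[0,0,0,0,10],[0,0,0,0,5],[0,0,0,0,5],[0,0,0,0,5],[0,0,0,0,5]]' 30; python3 -c "
from h import *
w=snap('wrist');s=snap('scene');p=r.state()['tool_pos']; print(p,r.state()['wrist_force'],r.state()['gripper_width'])
crop(s,245,255,315,315,9,'s5'); crop(w,220,220,440,420,3,'w5c')
"
```

```text
time: 4.52
tool_pos: [557.5, -55.8, 56.6]
tool_rot: [0.114, 0.993, -0.0, 0.0]
wrist_force: [-0.8, 0.0, 2.4]
gripper_width: 13.7
[557.45709965 -55.88747903  56.61842012] [-0.57065927 -0.41197257  2.19607586] 13.129709056357356
```

View pics/w5c.png

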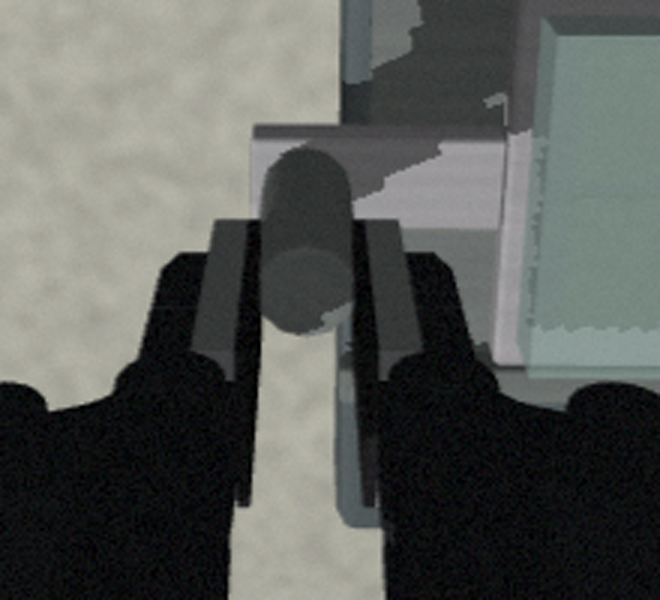

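View pics/s5.png

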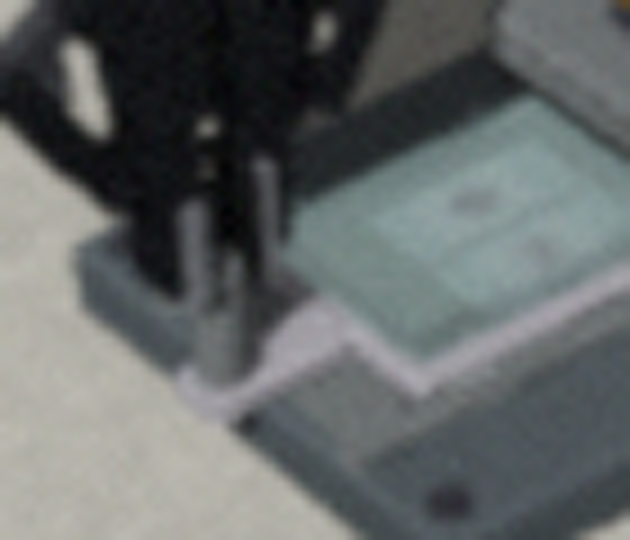

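```bash
python3 -m creep '[[0.1,0.4,0,0,5],[0.2,0.9,0,0,5],[0.34,1.46,0,0,5],[0.45,1.95,0,0,5],[0.45,1.95,0,0,5]]' 30; python3 -c "
from h import *
w=snap('wrist');s=snap('scene');p=r.state()['tool_pos']; print(p,r.state()['wrist_force'],r.state()['gripper_width'])
crop(s,245,255,315,315,9,'s6'); crop(w,220,220,440,420,3,'w6c')
"
```

```text
time: 5.03
tool_pos: [562.6, -34.5, 56.6]
tool_rot: [0.113, 0.994, 0.0, 0.0]
wrist_force: [-0.3, -1.1, 2.5]
gripper_width: 13.7
[562.59717949 -34.53951818  56.60201809] [ 0.67389219 -0.42852825  2.84191684] 13.722759515654696
```

View pics/w6c.png

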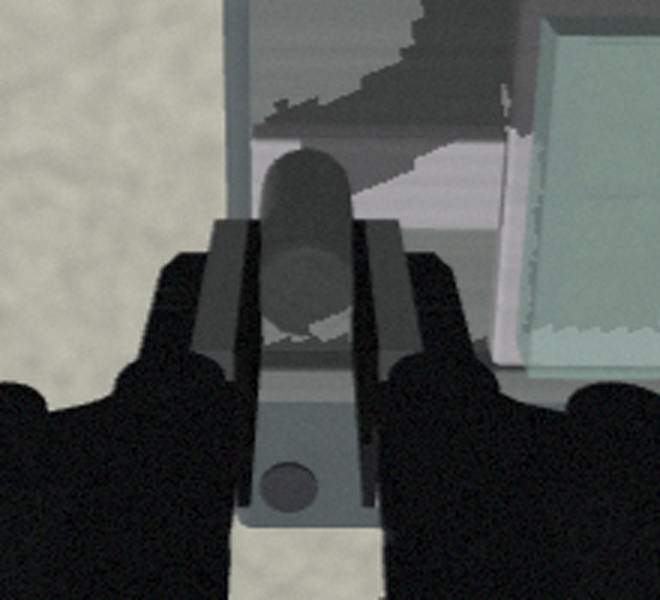

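View pics/s6.png

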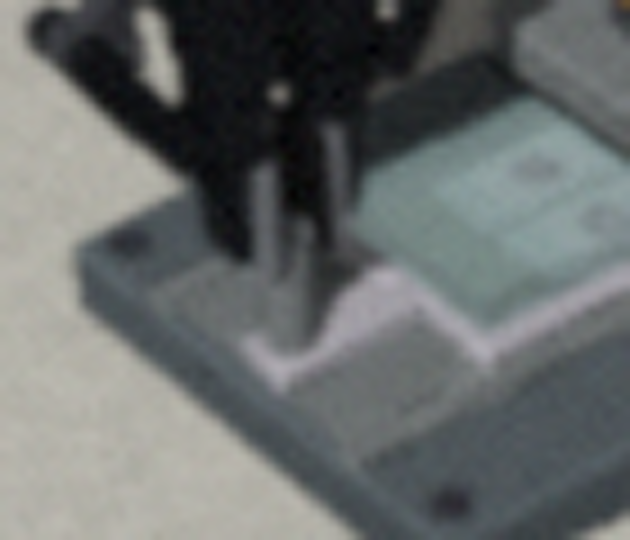

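```bash
python3 -m creep '[[0.13,0.6,0,0,5],[0.32,1.4,0,0,5],[0.5,2.2,0,0,5],[0.68,2.95,0,0,5],[0.84,3.6,0,0,5],[0.95,4.1,0,0,5],[0.95,4.1,0,0,5]]'; python3 -m creep '[[0.05,0.2,0,0,5],[0.09,0.4,0,0,5],[0.09,0.4,0,0,5]]'; python3 -m creep '[[0.05,0.2,0,0,5],[0.09,0.4,0,0,5],[0.09,0.4,0,0,5]]'
```

```text
time: 5.72
tool_pos: [571.9, 6.5, 56.6]
tool_rot: [0.113, 0.994, 0.0, 0.0]
wrist_force: [-1.3, -0.6, 4.8]
gripper_width: 13.4
time: 5.97
tool_pos: [572.3, 8.4, 56.6]
tool_rot: [0.114, 0.993, -0.0, -0.0]
wrist_force: [-1.3, -3.7, 6.0]
gripper_width: 13.7
time: 6.22
tool_pos: [573.2, 12.2, 56.6]
tool_rot: [0.114, 0.993, -0.0, -0.0]
wrist_force: [-0.9, -4.4, 5.9]
gripper_width: 13.8
```

```bash
python3 -c "
from h import *
s=snap('scene');t=snap('top'); st=r.state(); print(st['tool_pos'],st['wrist_force'],st['time'])
crop(s,255,205,375,315,6,'s7'); crop(t,265,195,385,300,6,'t7')
"
```

```text
[573.19620408  12.2629131   56.59507536] [-1.31941707 -4.73941757  5.03142455] 6.3167
```

View pics/s7.png

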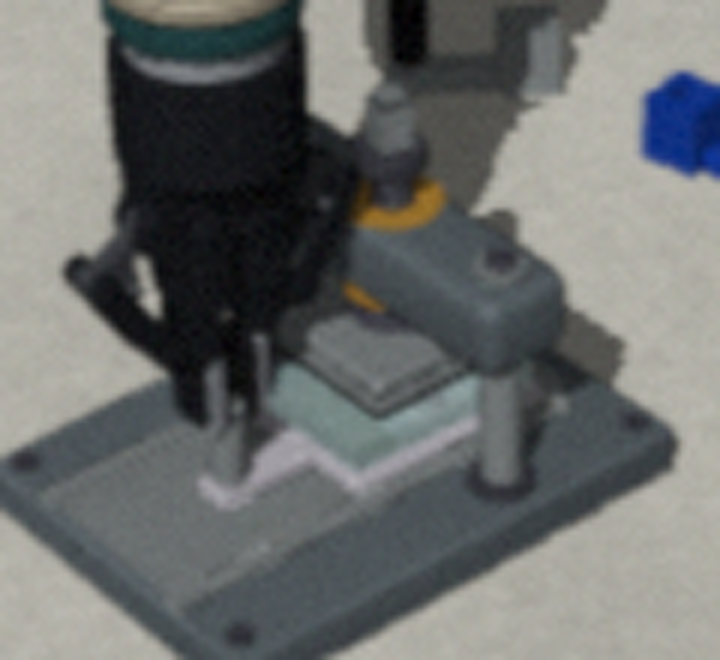

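View pics/t7.png

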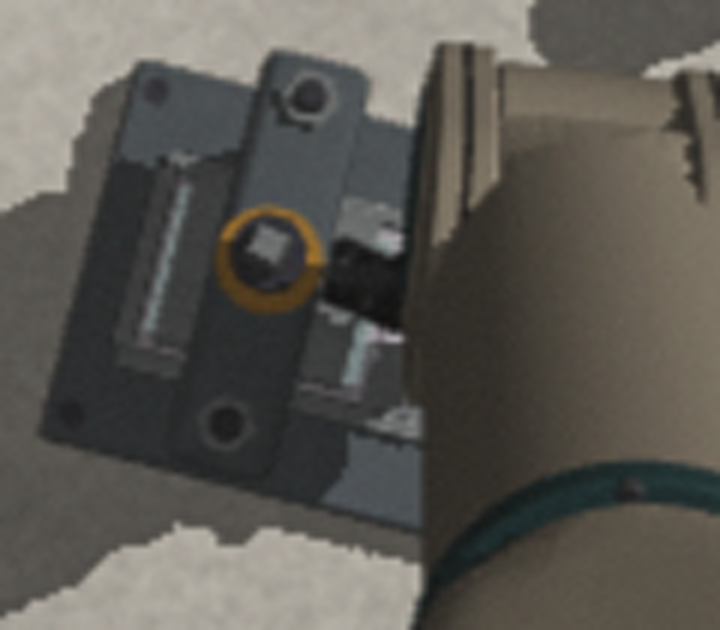

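```bash
python3 -m creep '[[0.02,0.1,0,0,5],[0.05,0.2,0,0,5],[0.05,0.2,0,0,5]]'; python3 -m creep '[[0.02,0.1,0,0,5],[0.05,0.2,0,0,5],[0.05,0.2,0,0,5]]'
```

```text
time: 6.57
tool_pos: [573.4, 12.9, 56.6]
tool_rot: [0.115, 0.993, -0.001, -0.0]
wrist_force: [-2.7, -7.1, 5.3]
gripper_width: 13.8
time: 6.82
tool_pos: [573.4, 13.0, 56.6]
tool_rot: [0.115, 0.993, -0.002, -0.001]
wrist_force: [-2.3, -10.5, 6.8]
gripper_width: 13.9
```

```bash
python3 -m creep '[[0.05,0.2,0,0,5],[0.05,0.2,0,0,5],[0.05,0.2,0,0,5]]'; python3 -m creep '[[-0.05,-0.3,0,0,12],[-0.07,-0.4,0,0,20],[-0.07,-0.4,0,0,27],[-0.07,-0.4,0,0,30]]'; python3 -m creep '[[0,0,0.5,0,30],[0,0,2.5,0,30],[0,0,5,0,30],[0,-1,8,0,30],[0,-2,11,0,30],[0,-4,14,0,40],[0,-6,16,0,40],[0,-6,16,0,40]]'; python3 -c "
from h import *
w=snap('wrist','w8');s=snap('scene');t=snap('top'); st=r.state(); print(st['tool_pos'],st['wrist_force'],st['time'])
crop(s,255,205,375,315,6,'s8')
"
```

```text
time: 7.07
tool_pos: [573.6, 13.1, 56.6]
tool_rot: [0.116, 0.993, -0.003, -0.001]
wrist_force: [-3.0, -13.2, 7.7]
gripper_width: 13.6
time: 7.4
tool_pos: [574.0, 16.7, 56.1]
tool_rot: [0.114, 0.994, 0.001, -0.0]
wrist_force: [0.5, 0.9, -0.3]
gripper_width: 25.7
time: 8.07
tool_pos: [577.0, -49.9, 221.7]
tool_rot: [0.116, 0.993, -0.001, 0.005]
wrist_force: [-0.3, -0.7, -0.2]
gripper_width: 34.1
[573.77913627 -43.74180229 216.27945484] [-0.51651976 -0.36735772 -0.97040379] 8.2167
```

View pics/w8.png

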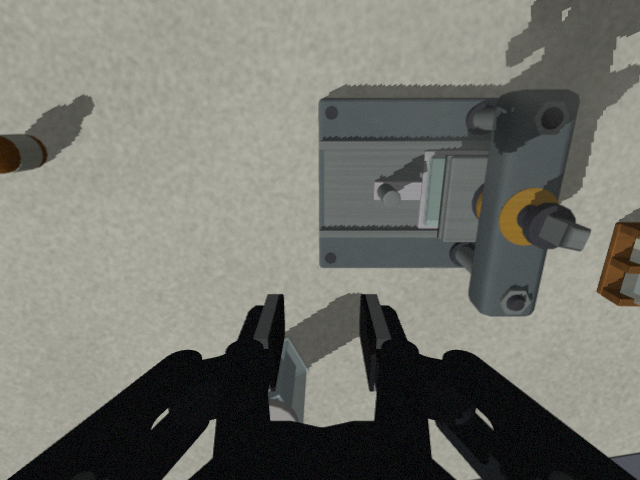

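View pics/s8.png

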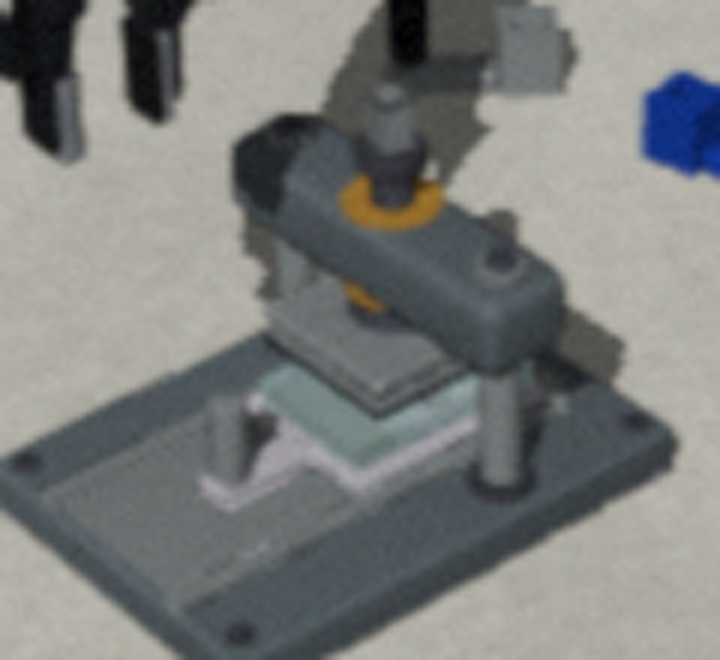

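```bash
python3 -c "
from h import *
w=snap('wrist');t=snap('top')
crop(t,265,195,385,300,6,'t8')
a=1.344;q=np.array([592.5,97.3])
ex=np.array([np.cos(a),np.sin(a)]);ey=np.array([-np.sin(a),np.cos(a)])
o=onz(w,[(391,198.5)],70)[0]; d=o[:2]-q; print('wrist post',o,d@ex,d@ey)
crop(w,300,80,600,330,2.6 and 2,'w8c')
"
```

```text
wrist post [566.49320671  18.82771025  70.        ] -82.31056354534267 7.6957575689843765
```

View pics/t8.png

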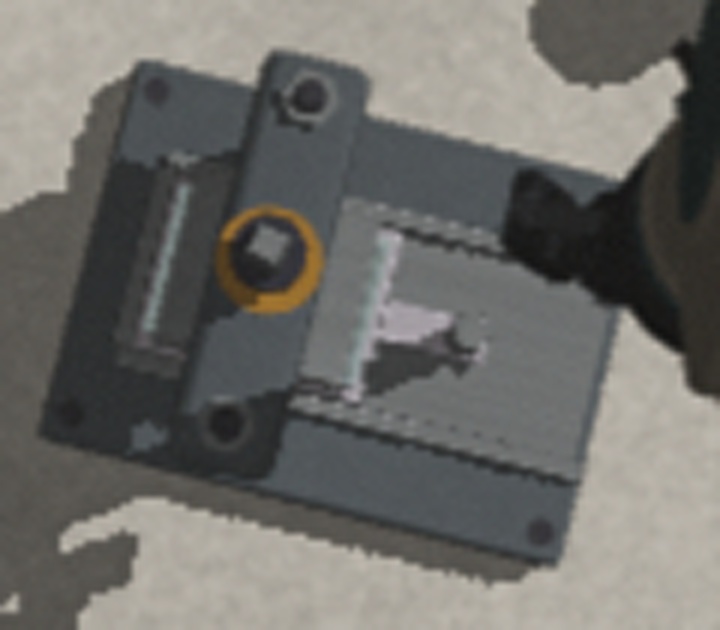

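```bash
python3 -m creep '[[-2.5,2,1,0.1,60],[-5,4.5,2,0.22,70],[-7.5,7.5,2,0.34,80],[-10,10.5,2,0.46,80],[-11,14.2,2,0.58,80],[-11,18.2,2,0.7,80],[-11,22.2,2,0.82,80],[-11,26.2,2,0.94,80]]'; python3 -m creep '[[0,4,-1,0.03,80],[0,8,-2,0.06,80],[0,12,-4,0.06,80],[0,14.5,-6,0.06,80],[0,14.5,-7,0.06,80],[0,14.5,-7,0.06,80]]'; python3 -c "
from h import *
w=snap('wrist','w9'); st=r.state(); print(st['tool_pos'],st['tool_rot'],st['time'],st['joint_positions'].round(2))
print(proj(w,[(464,372,34),(420,332,57)]))
"
```

```text
time: 8.98
tool_pos: [462.4, 219.5, 235.7]
tool_rot: [-0.352, 0.936, 0.0, -0.001]
wrist_force: [0.6, 0.5, 0.0]
gripper_width: 68.3
time: 9.48
tool_pos: [460.2, 363.0, 162.4]
tool_rot: [-0.379, 0.926, -0.0, -0.004]
wrist_force: [0.6, -0.9, -0.9]
gripper_width: 68.3
[461.82688404 361.35552646 164.06759433] [-3.77267282e-01  9.26099724e-01 -8.42767908e-04 -2.82660137e-03] 9.5333 [-0.64  0.61 -0.11  1.75  0.09  0.79  1.55]
[[325.97432793 239.74675474]
 [329.93766174 170.32277032]]
```

View pics/w9.png

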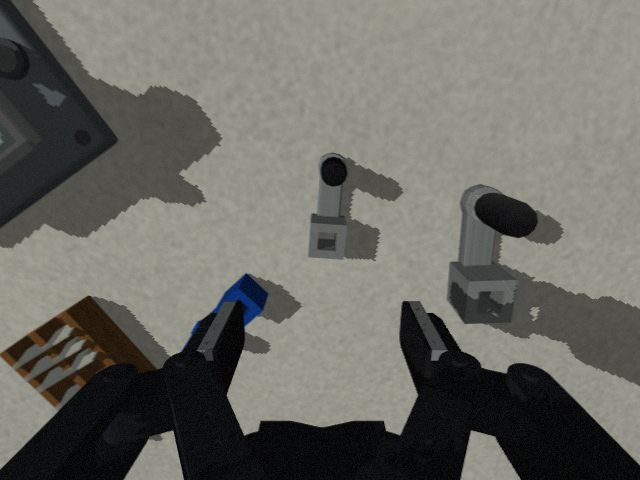

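```bash
python3 -c "
from h import *
w=snap('wrist'); st=r.state(); print(st['tool_pos'],st['tool_rot'],st['time'])
crop(w,290,140,370,270,6 and 6,'w9c')
np.savez('w9',R=w['R'],C=w['C'],K=w['K'],D=w['D'],t=w['t'],rvec=w['rvec'])
"
```

```text
[463.21302408 360.71805644 165.4265894 ] [-3.76259233e-01  9.26512850e-01 -7.54292429e-04 -1.53598934e-03] 9.5833
```

View pics/w9c.png

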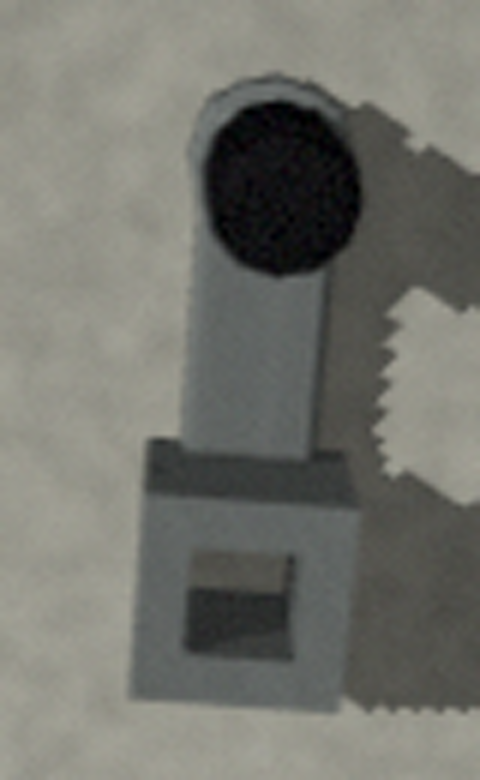

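```bash
cat > lw.py <<'E'
import numpy as np
def load(f):
    z=np.load(f); return {k:z[k] for k in z.files}
E
python3 -c "
from h import *; from lw import load
w=load('w9.npz'); 
px=(np.array([(143,493),(361,510),(342,712),(131,697)])+.5)/6-.5+[290,140]
X=onz(w,px,34); print(X.round(1), X.mean(0).round(1)); d=np.roll(X,-1,0)-X; print(np.linalg.norm(d,axis=1), np.degrees(np.arctan2(d[:,1],d[:,0])))
hole=(np.array([(190,550),(296,553),(292,662),(184,652)])+.5)/6-.5+[290,140]
Y=onz(w,hole,34); print(Y.mean(0)); d=np.roll(Y,-1,0)-Y; print(np.linalg.norm(d,axis=1), np.degrees(np.arctan2(d[:,1],d[:,0])))
n=np.array([-0.3763,0.9265]);n/=np.linalg.norm(n); print('jaw deg',np.degrees(np.arctan2(2*n[1]*n[1]-1,2*n[1]*n[0])))
"
```

```text
[[462.5 352.5  34. ]
 [443.3 375.6  34. ]
 [465.8 394.9  34. ]
 [485.1 371.9  34. ]] [464.2 373.7  34. ]
[30.01898756 29.66888299 29.95013136 29.81096047] [ 129.71063786   40.52077334  -50.01955066 -139.3500947 ]
[464.5523471  373.34940919  34.        ]
[14.65858546 15.95783128 15.2498828  14.92385594] [ 132.6263746    43.16422565  -51.27954806 -138.93283273]
jaw deg 134.20927548071367
```

```bash
python3 -m creep '[[0.1,1.3,-2,-0.07,60],[0.1,1.3,-4.5,-0.07,60],[0.1,1.3,-7.5,-0.07,60],[0.1,1.3,-10,-0.07,60],[0.1,1.3,-12,-0.07,60],[0.1,1.3,-12.5,-0.07,60],[0.1,1.3,-12.5,-0.07,60]]'; python3 -c "
from h import *
w=snap('wrist','w10');s=snap('scene'); st=r.state(); print(st['tool_pos'],st['tool_rot'],st['time'],st['wrist_force'])
crop(s,300,165,370,230,9,'s10')
"
```

```text
time: 10.17
tool_pos: [465.2, 373.1, 41.1]
tool_rot: [-0.343, 0.939, -0.001, -0.001]
wrist_force: [-0.1, 1.0, 0.0]
gripper_width: 51.2
[466.28276486 374.75156007  43.06112418] [-3.42907140e-01  9.39368687e-01  2.63538412e-04  1.04553725e-03] 10.2667 [ 1.47928623 -0.08324314  0.29383983]
```

View pics/w10.png

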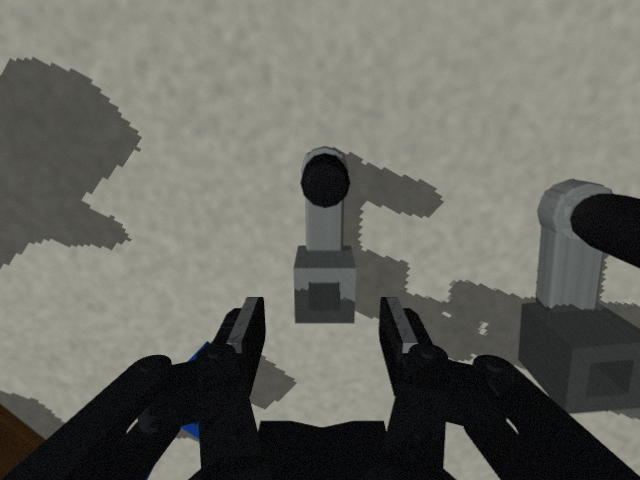

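View pics/s10.png

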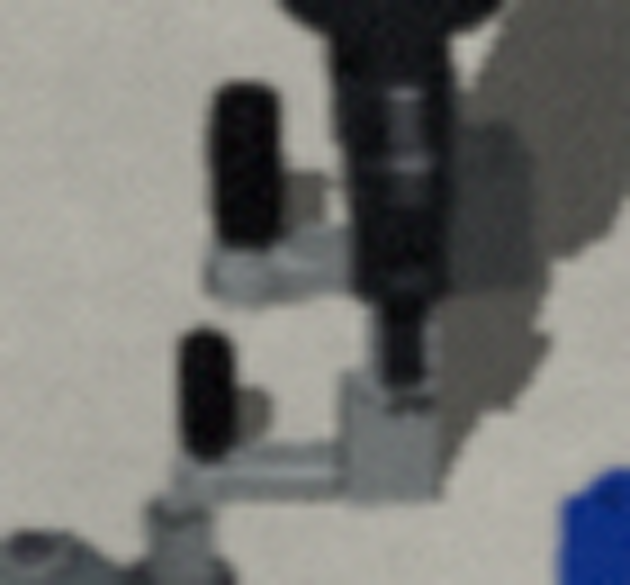

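```bash
python3 -m creep '[[-0.2,-0.1,-0.6,0,60],[-0.2,-0.1,-1.2,0,60],[-0.2,-0.1,-1.4,0,60],[-0.2,-0.1,-1.4,0,60],[-0.2,-0.1,-1.4,0,60]]'; python3 -c "
from h import *
w=snap('wrist','w11');s=snap('scene'); st=r.state(); print(st['tool_pos'],st['tool_rot'],st['time'],st['wrist_force'])
crop(s,300,165,370,230,9,'s11')
"
```

```text
time: 10.68
tool_pos: [463.1, 373.8, 27.6]
tool_rot: [-0.343, 0.939, 0.0, 0.0]
wrist_force: [-0.9, -0.2, -0.5]
gripper_width: 51.0
[463.22060558 373.89805478  27.68124294] [-3.43476240e-01  9.39161356e-01  5.30444520e-05  1.34155252e-04] 10.7833 [ 1.03773105  0.36652103 -0.18424314]
```

View pics/w11.png

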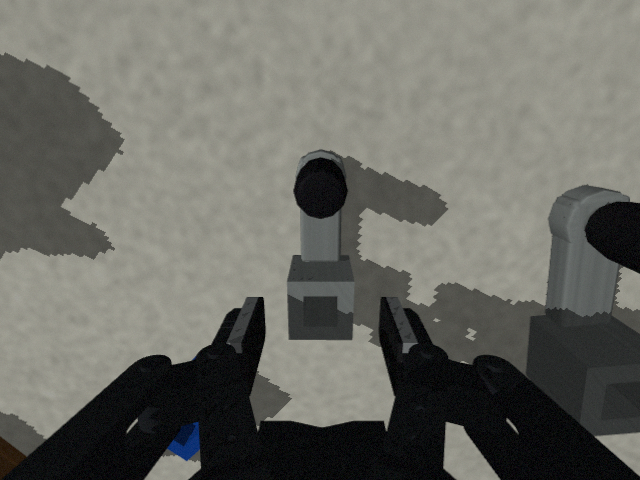

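View pics/s11.png

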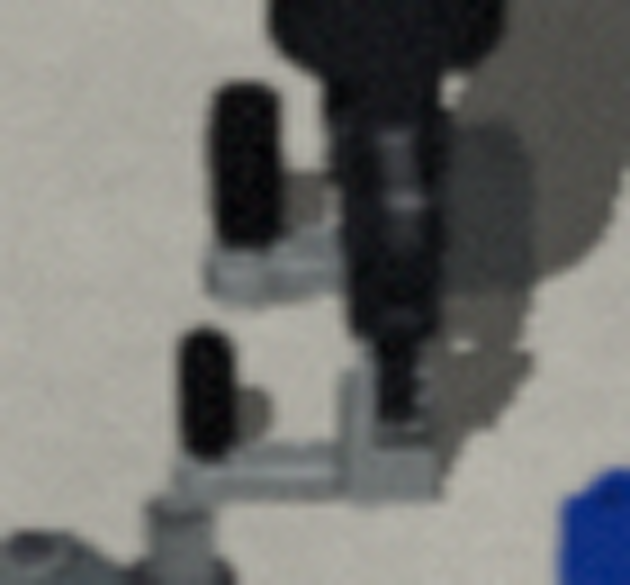

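```bash
python3 -c "
from h import *
s=snap('scene');w=snap('wrist'); p=r.state()['tool_pos']; a=np.radians(-50)
j=np.array([np.cos(a),np.sin(a)]); x=np.array([-j[1],j[0]])
for z in (0,10,20,30): print(z, ((proj(s,[(*(p[:2]+26*j+k*11*x),z) for k in (-1,1)])-[300,165]+.5)*9).round().tolist(), proj(w,[(*(p[:2]+26*j+k*11*x),z) for k in (-1,1)]).round(0).tolist(), proj(w,[(*(p[:2]-26*j+k*11*x),z) for k in (-1,1)]).round(0).tolist())
"
```

```text
0 [[351.0, 521.0], [419.0, 518.0]] [[274.0, 260.0], [275.0, 297.0]] [[370.0, 260.0], [368.0, 297.0]]
10 [[351.0, 495.0], [419.0, 492.0]] [[271.0, 267.0], [273.0, 305.0]] [[372.0, 267.0], [370.0, 305.0]]
20 [[351.0, 468.0], [419.0, 465.0]] [[268.0, 275.0], [270.0, 315.0]] [[375.0, 275.0], [373.0, 315.0]]
30 [[351.0, 441.0], [419.0, 438.0]] [[265.0, 284.0], [267.0, 325.0]] [[378.0, 284.0], [376.0, 326.0]]
```

```bash
python3 -m creep '[[0.05,0,-0.3,0,60],[0.05,0,-0.6,0,60],[0.05,0,-0.6,0,60]]'; python3 -m creep '[[0,0,-0.3,0,60],[0,0,-0.3,0,60]]' ; python3 -c "
from h import *
w=snap('wrist');s=snap('scene'); st=r.state(); print(st['tool_pos'],st['tool_rot'],st['time'],st['wrist_force'])
crop(s,300,165,370,230,9,'s12')
crop(w,200,230,440,430,3,'w12')
"
```

```text
time: 11.13
tool_pos: [463.3, 373.4, 20.8]
tool_rot: [-0.343, 0.939, -0.0, -0.001]
wrist_force: [-0.1, 0.1, -0.7]
gripper_width: 51.5
time: 11.3
tool_pos: [463.3, 373.5, 17.9]
tool_rot: [-0.343, 0.939, -0.0, -0.0]
wrist_force: [0.4, -0.9, -0.8]
gripper_width: 51.2
[463.48246207 373.72593796  18.32103865] [-3.43480902e-01  9.39159646e-01 -4.58925570e-05 -1.65296454e-04] 11.4 [-0.49192066  0.11690791 -0.77928803]
```

View pics/w12.png

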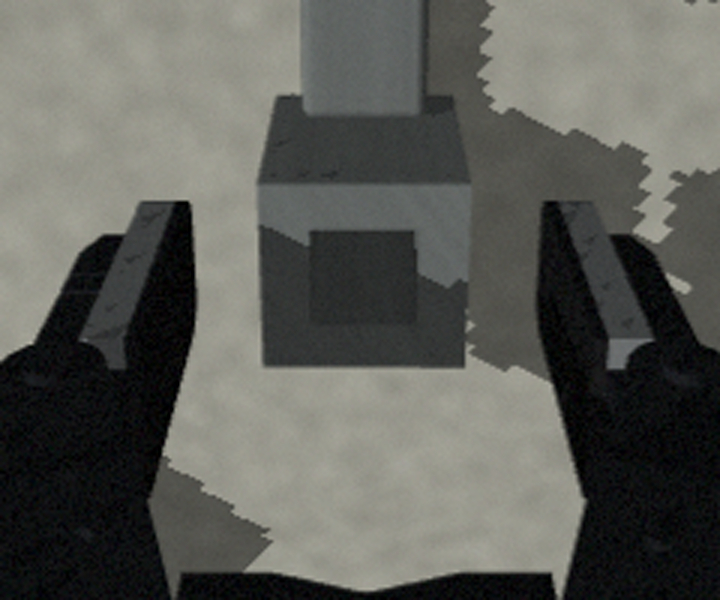

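View pics/s12.png

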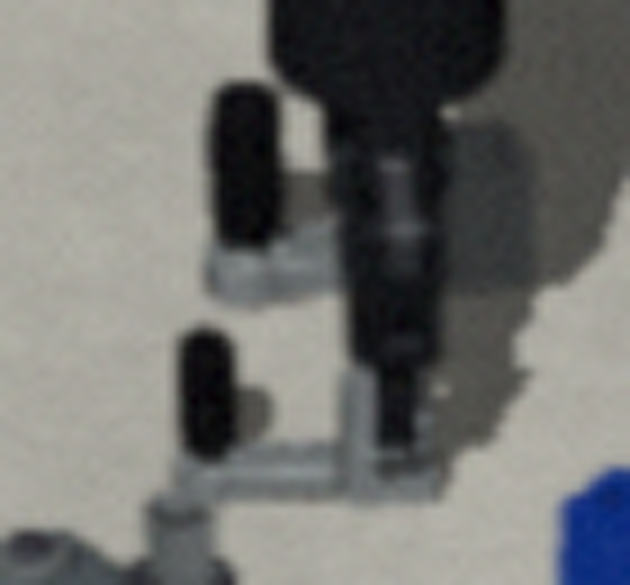

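```bash
python3 -m creep '[[0.1,0,0,0,40],[0.1,0,0,0,30],[0.1,0,0,0,25],[0.1,0,0,0,20],[0.1,0,0,0,20],[0.1,0,0,0,20]]' 80 ; python3 -c "
from h import *
w=snap('wrist');s=snap('scene'); st=r.state(); print(st['tool_pos'],st['tool_rot'],st['time'],st['wrist_force'],st['gripper_width'])
crop(s,300,165,370,230,9,'s13')
crop(w,200,130,440,430,2,'w13')
"
```

```text
time: 11.9
tool_pos: [464.9, 374.0, 19.0]
tool_rot: [-0.343, 0.939, 0.0, 0.0]
wrist_force: [-0.9, -0.4, 5.1]
gripper_width: 27.6
[464.88853231 373.93820498  19.02167662] [-3.43401240e-01  9.39188715e-01  1.01840495e-04  3.67325640e-04] 12.0 [-0.90780946 -0.49382363  6.29225392] 27.263420865179743
```

View pics/w13.png

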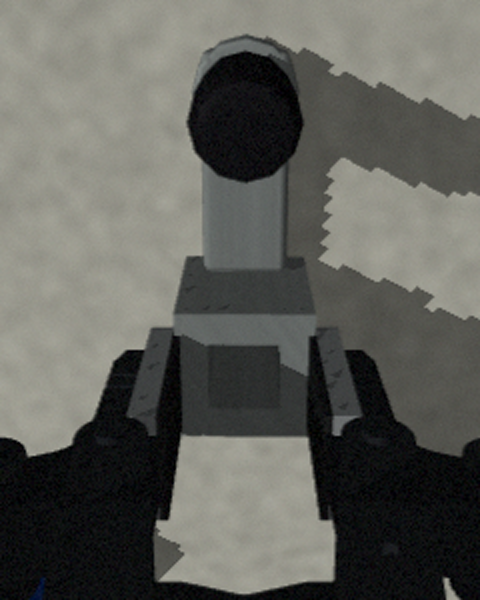

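View pics/s13.png

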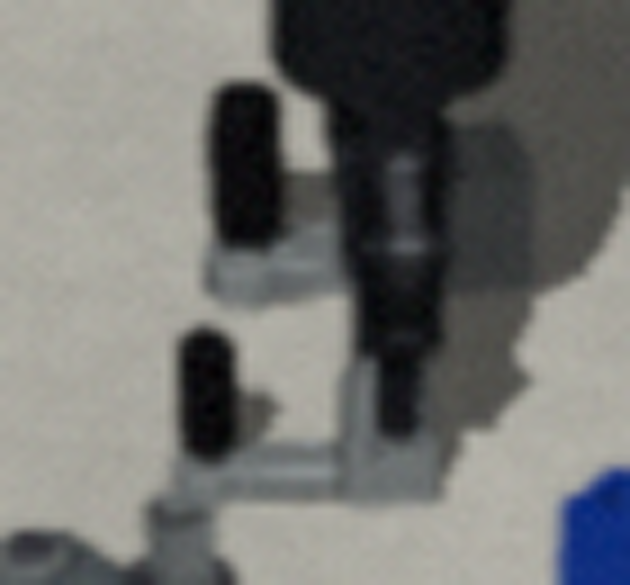

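```bash
python3 -m creep '[[0,0,0.5,0,20],[0,0,1.5,0,20],[0,0,3,0,20],[0,0,3,0,20],[0,0,3,0,20]]' 100 ; python3 -c "
from h import *
w=snap('wrist');s=snap('scene'); st=r.state(); print(st['tool_pos'],st['tool_rot'],st['time'],st['wrist_force'],st['moment'],st['gripper_width'])
crop(s,300,155,370,230,8,'s14')
crop(w,200,130,440,430,2,'w14')
"
```

```text
time: 12.42
tool_pos: [465.1, 374.1, 49.2]
tool_rot: [-0.343, 0.939, 0.0, 0.001]
wrist_force: [-0.7, 0.1, -4.1]
gripper_width: 26.9
[464.19950833 373.40581937  48.04146126] [-3.43482507e-01  9.39158945e-01 -1.80669330e-04 -4.59381930e-04] 12.5167 [-0.37639475  0.66783217 -4.40905333] [ 0.08220376 -0.0891049  -0.01517023] 26.677889669430364
```

View pics/w14.png

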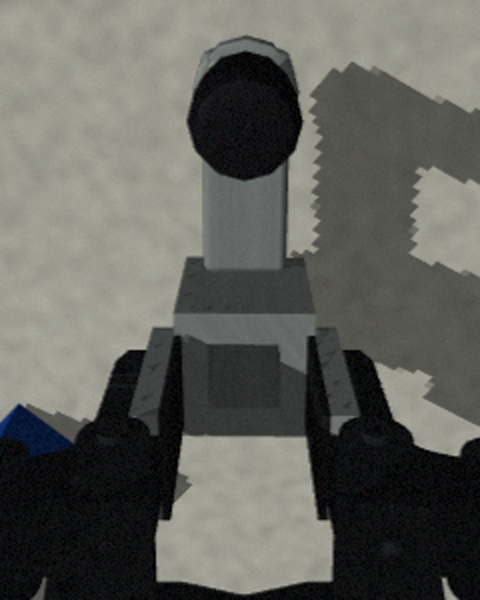

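View pics/s14.png

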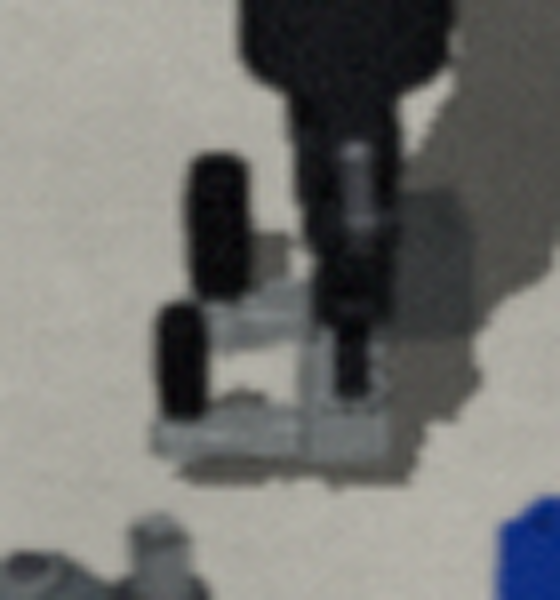

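```bash
python3 -c "
from h import *
t=snap('top'); crop(t,295,220,325,250,20,'t15')
w=snap('wrist'); st=r.state(); p=st['tool_pos']; print(p,st['time'])
px=(np.array([(174,313),(315,313),(307,435),(183,435)])+.5)/2-.5+[200,130]
X=onz(w,px,p[2]+15)-p; print(X.round(1),X.mean(0)); d=np.roll(X,-1,0)-X; print(np.linalg.norm(d,axis=1), np.degrees(np.arctan2(d[:,1],d[:,0])))
"
```

```text
[464.03532411 373.29852523  47.72373733] 12.6167
[[ -2.4 -21.4  15. ]
 [-21.6   1.3  15. ]
 [  1.9  19.9  15. ]
 [ 19.8  -1.3  15. ]] [-0.60864563 -0.36950125 15.        ]
[29.69620769 29.98194674 27.74945551 29.98936646] [ 130.17047895   38.53891515  -49.83025005 -137.7406569 ]
```

View pics/t15.png

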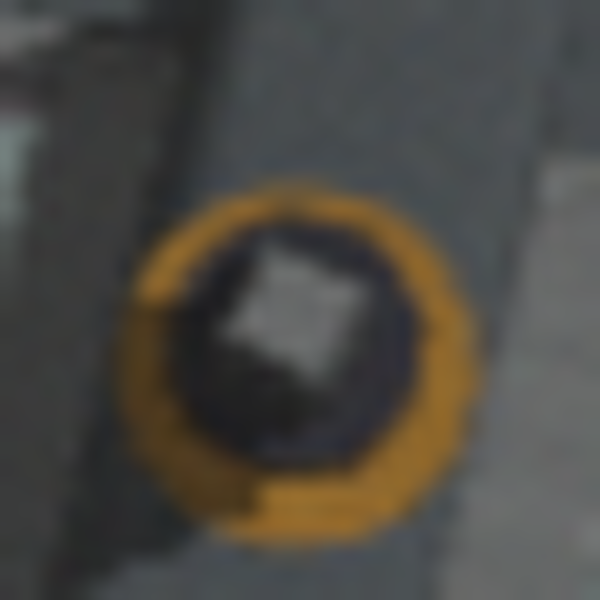

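```bash
python3 -m creep '[[0,0,2,0,20],[0,0,5.5,0,20],[0,0,9.5,0,20],[0,0,13.5,-0.05,20],[0,0,17,-0.15,20],[1,-1,19,-0.27,20],[3,-3,19.2,-0.39,20],[5,-5,19.2,-0.51,20]]' 100; python3 -m creep '[[2,-2.2,0,-0.12,20],[4,-4.4,0,-0.24,20],[6,-6.6,0,-0.36,20],[8,-8.8,0,-0.48,20],[10,-11,0,-0.6,20],[12,-13,0,-0.69,20],[12.6,-13.9,0,-0.69,20],[12.6,-13.9,0,-0.69,20]]'; python3 -m creep '[[0,0,0,0,20],[0,0,0,0,20]]';python3 -c "
from h import *
w=snap('wrist','w16'); st=r.state(); print(st['tool_pos'],st['tool_rot'],st['time'],st['wrist_force'],st['gripper_width'],st['joint_positions'].round(2))
"
```

```text
time: 13.28
tool_pos: [514.9, 325.0, 242.3]
tool_rot: [-0.094, 0.996, 0.001, 0.001]
wrist_force: [1.1, -0.9, -4.3]
gripper_width: 27.0
time: 13.95
tool_pos: [642.1, 179.8, 239.3]
tool_rot: [0.249, 0.968, -0.002, 0.0]
wrist_force: [0.0, -0.4, -4.1]
gripper_width: 26.7
time: 14.12
tool_pos: [639.2, 186.6, 239.7]
tool_rot: [0.246, 0.969, 0.0, -0.001]
wrist_force: [0.8, -0.5, -3.8]
gripper_width: 26.8
[639.2378699  186.87227166 239.98514052] [ 2.45418581e-01  9.69416478e-01  4.44341524e-04 -1.10231901e-03] 14.1667 [-0.04720858  0.35939838 -3.39746703] 26.453728688155653 [-0.46  0.65  0.24  1.45 -0.17  1.06  0.89]
```

View pics/w16.png

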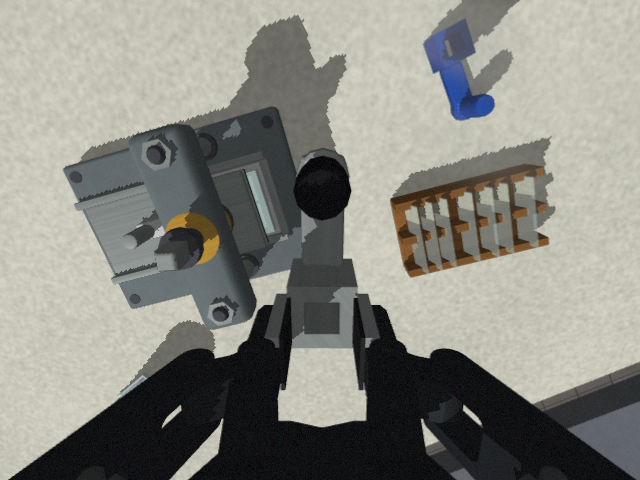

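```bash
python3 -c "
from h import *
w=snap('wrist'); st=r.state(); print(st['tool_pos'],st['tool_rot'],st['time'])
np.savez('w17',R=w['R'],C=w['C'],K=w['K'],D=w['D'],t=w['t'],rvec=w['rvec'],p=st['tool_pos'])
crop(w,140,220,210,285,10,'w17')
crop(w,255,240,385,370,5,'w17h')
"
```

```text
[639.39144926 186.83086921 240.1911644 ] [ 2.45364723e-01  9.69430390e-01  4.17719165e-04 -8.35217899e-04] 14.2167
```

View pics/w17.png

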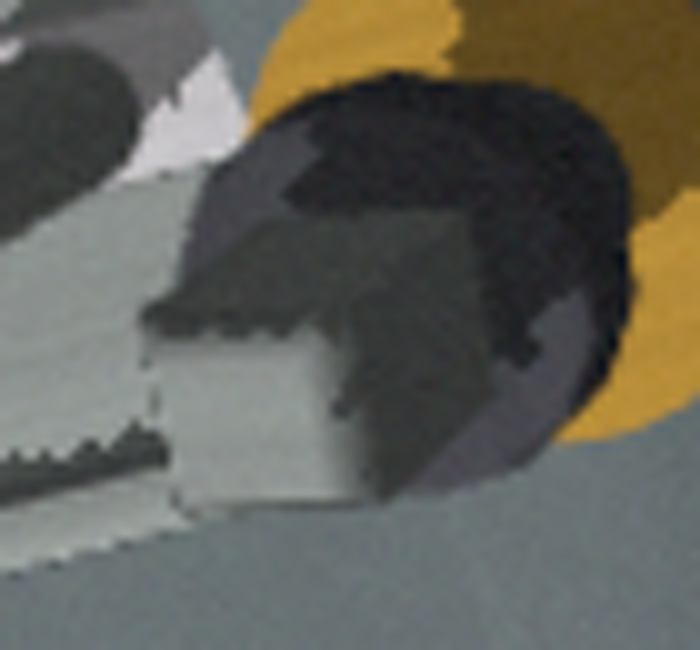

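View pics/w17h.png

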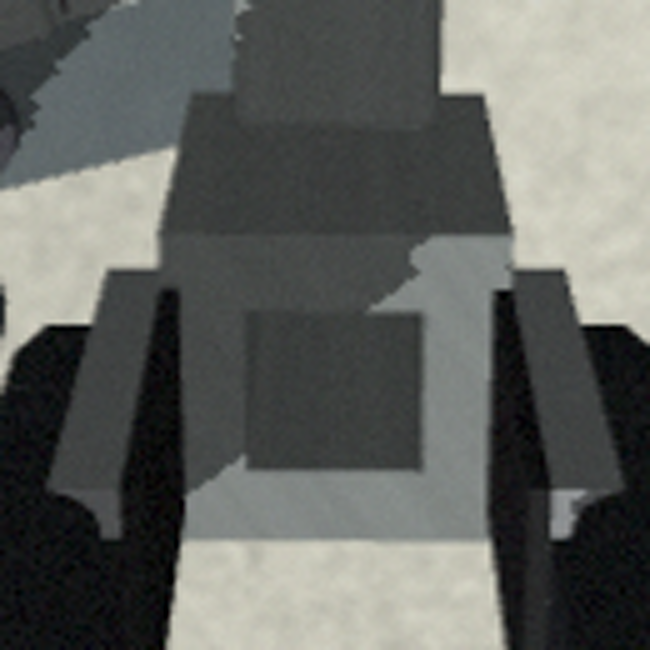

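```bash
cat > ov.py <<'E'
from h import *; from lw import load
import sys
w=load('w17.npz'); x,y,z0,yaw=map(float,sys.argv[1:5])
im=cv2.imread('pics/w17.png'); k=10;o=np.array([140,220])
def sq(h,z):
    a=np.radians(yaw)+np.arange(4)*np.pi/2+np.pi/4; return np.c_[x+h*2**.5*np.cos(a),y+h*2**.5*np.sin(a),np.full(4,z)]
def d(P,c):
    q=((proj(w,P)-o+.5)*k-.5).round().astype(int); cv2.polylines(im,[q.reshape(-1,1,2)],True,c,1); print(q.tolist())
d(sq(7,z0),(0,0,255)); d(sq(7,z0+20),(0,255,0)); d(sq(5.5,z0+24),(255,255,0))
a=np.linspace(0,6.28,40); d(np.c_[x+15*np.cos(a),y+15*np.sin(a),np.full(40,z0)],(255,0,255))
cv2.imwrite('pics/%s.png'%sys.argv[5],im)
E
python3 ov.py 592.5 97 157 61 ov1 | head -3
```

```text
[[462, 198], [260, 196], [286, 384], [484, 386]]
[[348, 293], [129, 291], [158, 493], [373, 495]]
[[301, 336], [127, 334], [151, 496], [323, 497]]
```

View pics/ov1.png

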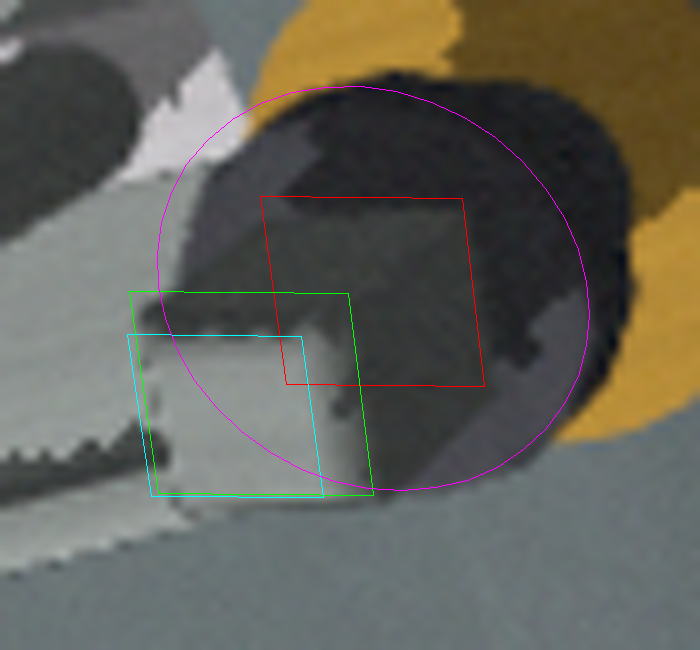

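```bash
python3 - <<'E'
from h import *; from lw import load
from scipy.optimize import least_squares
w=load('w17.npz'); k=10;o=np.array([140,220])
def sq(h,z,x,y,yaw):
    a=np.radians(yaw)+np.arange(4)*np.pi/2+np.pi/4; return np.c_[x+h*2**.5*np.cos(a),y+h*2**.5*np.sin(a),np.full(4,z)]
obs=np.array([(466,211),(268,226),(493,372),(143,316),(384,500)],float)
def f(q):
    x,y,yaw,z=q
    a=(proj(w,sq(7,z,x,y,yaw))-o+.5)*k-.5; b=(proj(w,sq(7,z+20,x,y,yaw))-o+.5)*k-.5
    return np.r_[(np.array([a[0],a[1],a[3],b[1],b[3]])-obs).ravel(),(z-157)*3]
r_=least_squares(f,[592.5,97,62,157],loss='soft_l1',f_scale=5); print(r_.x.round(2),r_.fun.round(0))
E
python3 ov.py 592.5 97 157 61 ov1 >/dev/null
```

```text
[594.07  95.45  64.44 154.36] [-2. -2. -1. -7.  4. 23. -6. -2.  5.  3. -8.]
```

```bash
python3 ov.py 593.2 96.2 156.2 64 ov2 | head -3;python3 ov.py 594.1 95.5 154.4 64.4 ov3 | head -3; python3 -c "
import cv2,numpy as np
a=cv2.imread('pics/ov2.png')[150:560,100:600];b=cv2.imread('pics/ov3.png')[150:560,100:600]
cv2.imwrite('pics/ov23.png',cv2.resize(np.hstack([a,b]),None,fx=.8,fy=.8))"
```

```text
[[457, 203], [257, 211], [293, 398], [489, 390]]
[[342, 298], [126, 307], [167, 508], [379, 499]]
[[298, 342], [125, 349], [158, 509], [328, 503]]
[[465, 210], [267, 219], [304, 404], [498, 395]]
[[352, 304], [138, 314], [180, 513], [390, 504]]
[[308, 348], [137, 356], [171, 515], [339, 507]]
```

View pics/ov23.png

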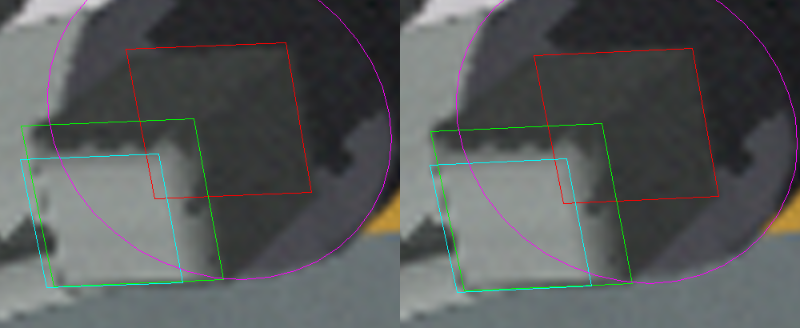

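```bash
python3 - <<'E'
from h import *; from lw import load
from scipy.optimize import least_squares
w=load('w17.npz'); k=10;o=np.array([140,220]); p=w['p']
def sq(h,z,x,y,yaw):
    a=np.radians(yaw)+np.arange(4)*np.pi/2+np.pi/4; return np.c_[x+h*2**.5*np.cos(a),y+h*2**.5*np.sin(a),np.full(4,z)]
obs=np.array([(466,211),(268,226),(493,372),(143,316),(384,500)],float)
for z0 in (155.5,156.5,157.5):
  def f(q):
    x,y,yaw=q;z=z0
    a=(proj(w,sq(7,z,x,y,yaw))-o+.5)*k-.5; b=(proj(w,sq(7,z+20,x,y,yaw))-o+.5)*k-.5
    return np.r_[(np.array([a[0],a[1],b[1],b[3]])-obs[[0,1,3,4]]).ravel()]
  r_=least_squares(f,[592.5,97,62],loss='soft_l1',f_scale=5); print(z0,r_.x.round(2),r_.fun.round(0))
px=(np.array([(160,235),(512,235),(490,540),(182,540)])+.5)/5-.5+[255,240]
for h in (13,15,17):
  X=onz(w,px,p[2]+h)-p; d=np.roll(X,-1,0)-X; print(h,X.mean(0).round(2),np.linalg.norm(d,axis=1).round(1), np.degrees(np.arctan2(d[:,1],d[:,0])).round(1))
print(p)
E
```

```text
155.5 [594.11  96.1   64.52] [ 0. -1. -0. -6. -5.  0.  7.  6.]
156.5 [594.02  96.66  64.52] [ 1. -1. -1. -6. -6.  1.  7.  7.]
157.5 [593.93  97.21  64.5 ] [ 1. -1. -1. -6. -7.  1.  7.  8.]
13 [ 0.25  0.12 13.  ] [30.  30.4 27.9 30.4] [  61.6  -30.4 -118.4  153.6]
15 [-0.78  0.67 15.  ] [29.6 29.9 27.5 29.9] [  61.6  -30.4 -118.4  153.6]
17 [-1.81  1.23 17.  ] [29.2 29.5 27.1 29.5] [  61.6  -30.4 -118.4  153.6]
[639.39144926 186.83086921 240.1911644 ]
```

```bash
python3 -m creep '[[-1.5,-3,0,0.05,20],[-3,-6,0,0.05,20],[-4.5,-9.05,-1,0.05,20],[-4.5,-9.05,-2,0.05,20],[-4.5,-9.05,-3.2,0.05,20],[-4.5,-9.05,-3.2,0.05,20],[-4.5,-9.05,-3.2,0.05,20]]'; python3 -c "
from h import *
w=snap('wrist');s=snap('scene'); t=snap('top'); st=r.state(); print(st['tool_pos'],st['tool_rot'],st['time'],st['wrist_force'],st['gripper_width'])
crop(s,280,195,360,265,9,'s18');crop(w,240,230,400,380,4,'w18')
"
```

```text
time: 14.8
tool_pos: [594.9, 95.7, 208.3]
tool_rot: [0.222, 0.975, 0.0, -0.001]
wrist_force: [0.4, 0.4, -3.4]
gripper_width: 26.8
[596.16627024  95.25371916 209.23754308] [2.21804250e-01 9.75090947e-01 3.77565409e-04 6.13575854e-04] 14.95 [ 0.21854586 -0.79992465 -2.67131063] 26.79771950848753
```

View pics/s18.png

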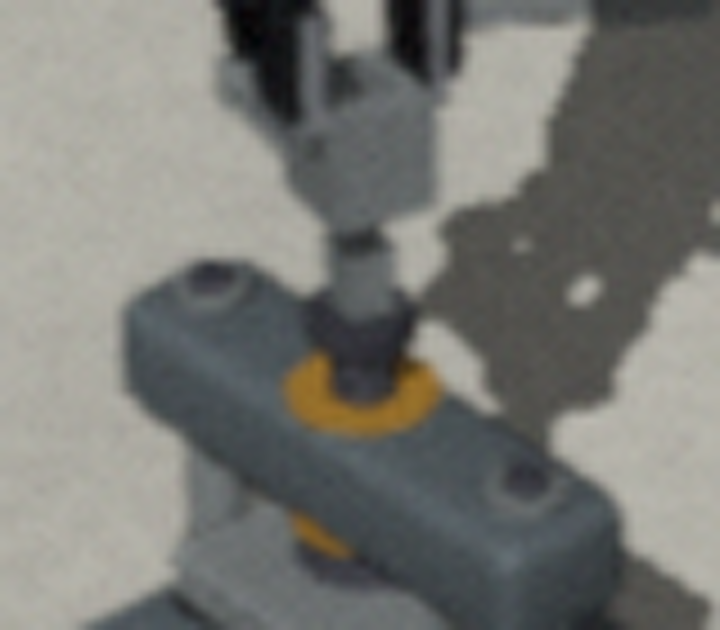

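View pics/w18.png

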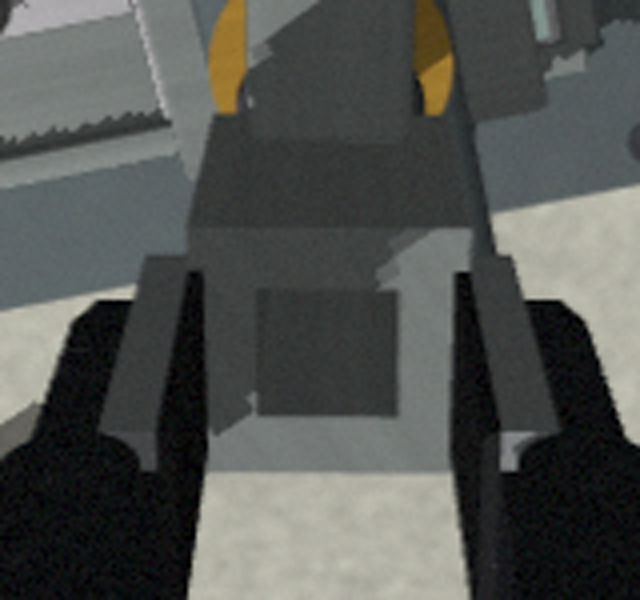

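```bash
python3 -m creep '[[0,0,0,0.03,20],[0,0,0,0.03,20],[0,0,0,0.03,20]]'; python3 -c "
from h import *
for i in range(3):
  w=snap('wrist'); st=r.state(); print(st['tool_pos'],st['tool_rot'],st['time'],st['wrist_force'])
"
```

```text
time: 15.2
tool_pos: [595.8, 94.5, 208.8]
tool_rot: [0.208, 0.978, 0.0, 0.0]
wrist_force: [-0.3, 0.2, -2.6]
gripper_width: 27.1
[595.73428881  94.38145833 208.75728678] [2.07822260e-01 9.78166582e-01 1.28830006e-04 1.68987789e-04] 15.25 [-0.17337722 -0.3545708  -2.96847419]
[595.69106653  94.28932936 208.67406078] [2.07876153e-01 9.78155144e-01 6.59016752e-05 1.23351334e-04] 15.3 [ 0.4543879  -0.02946121 -4.05859573]
[595.63464344  94.28039013 208.62310876] [2.07908605e-01 9.78148254e-01 4.12427614e-05 5.38241834e-05] 15.35 [-0.73023385 -0.32417275 -3.45158406]
```

```bash
python3 -m creep '[[-0.12,0.19,-0.8,-0.03,20],[-0.12,0.19,-1.6,-0.03,20],[-0.12,0.19,-1.6,-0.03,20],[-0.12,0.19,-1.6,-0.03,20],[-0.12,0.19,-1.6,-0.03,20]]'; python3 -c "
from h import *
st=r.state(); print(st['tool_pos'],st['tool_rot'],st['time'],st['wrist_force'])
s=snap('scene');crop(s,280,195,360,265,9,'s19')
"
```

```text
time: 15.77
tool_pos: [594.4, 96.0, 192.5]
tool_rot: [0.222, 0.975, -0.0, -0.0]
wrist_force: [0.0, 0.0, -3.4]
gripper_width: 26.9
[594.41810738  96.03632634 192.52440106] [ 2.22391407e-01  9.74957458e-01 -8.16488691e-05 -1.03994972e-04] 15.7667 [ 0.02432749  0.01860224 -3.40734689]
```

View pics/s19.png

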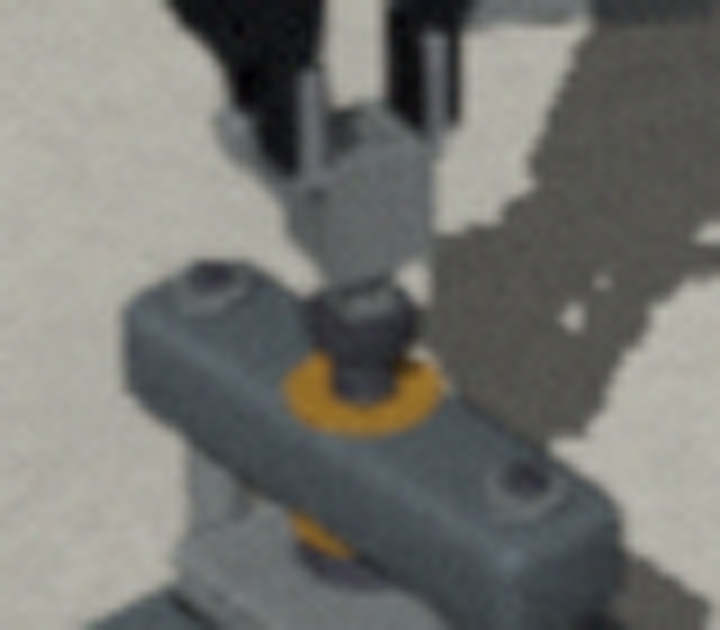

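```bash
python3 -m creep '[[0,0,-0.3,0,20],[0,0,-0.6,0,20],[0,0,-0.9,0,20],[0,0,-0.9,0,20]]';  python3 -m creep '[[0,0,-0.3,0,20],[0,0,-0.5,0,20],[0,0,-0.5,0,20]]'
```

```text
time: 16.15
tool_pos: [593.8, 96.1, 182.7]
tool_rot: [0.223, 0.975, -0.0, -0.001]
wrist_force: [0.3, 0.0, -2.8]
gripper_width: 26.8
time: 16.4
tool_pos: [594.1, 96.1, 178.0]
tool_rot: [0.223, 0.975, -0.0, -0.0]
wrist_force: [0.3, 0.9, -3.2]
gripper_width: 26.5
```

```bash
python3 -m creep '[[0,0,-0.2,0,20],[0,0,-0.3,0,20],[0,0,-0.3,0,20]]'; python3 -c "
from h import *
st=r.state(); print(st['tool_pos'],st['tool_rot'],st['time'],st['wrist_force'])
s=snap('scene');crop(s,280,195,360,265,9,'s20')
"
```

```text
time: 16.65
tool_pos: [594.2, 96.2, 175.3]
tool_rot: [0.223, 0.975, -0.0, -0.0]
wrist_force: [0.4, 0.6, -4.2]
gripper_width: 26.8
[594.21859901  96.15400362 175.26880169] [ 2.22517447e-01  9.74928681e-01 -7.29050236e-05 -2.16074570e-04] 16.65 [ 0.39179337  0.58921044 -4.16843757]
```

View pics/s20.png

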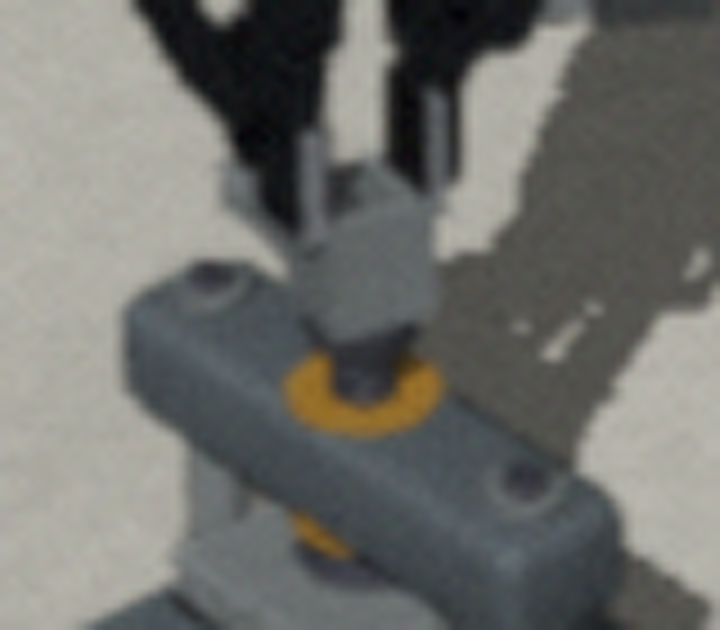

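```bash
python3 -m creep '[[0,0,-0.1,0,20],[0,0,-0.15,0,20],[0,0,-0.15,0,20]]'; python3 -m creep '[[0,0,-0.1,0,20],[0,0,-0.15,0,20],[0,0,-0.15,0,20]]'
```

```text
time: 16.95
tool_pos: [594.7, 96.1, 174.8]
tool_rot: [0.223, 0.975, 0.0, 0.0]
wrist_force: [-2.2, -0.9, 3.6]
gripper_width: 27.0
time: 17.2
tool_pos: [594.9, 96.1, 174.7]
tool_rot: [0.223, 0.975, 0.0, 0.001]
wrist_force: [-3.3, -0.4, 12.8]
gripper_width: 26.5
```

```bash
python3 -m creep '[[0,0,0,0,30],[0,0,0,0,40],[0,0,0,0,47],[0,0,0,0,47],[0,0,1,0,47],[0,0,3,0,47],[0,0,5.5,0,47],[0,0,7.2,0,47]]'; python3 -m creep '[[-1,0.5,0,0,47],[-3,1.5,0,0,47],[-5.2,2.5,0,0,47],[-5.2,2.5,0,0,47],[-5.2,2.5,0,0,47]]'; python3 -c "
from h import *
w=snap('wrist','w21'); s=snap('scene'); st=r.state(); print(st['tool_pos'],st['tool_rot'],st['time'],st['wrist_force'],st['gripper_width'])
crop(s,280,195,360,265,9,'s21'); g=(541.8,121.6)
crop(w,200,180,440,430,3,'w21c',proj(w,[(*g,213),(594.1,96.5,190)]))
"
```

```text
time: 17.87
tool_pos: [595.1, 96.2, 246.8]
tool_rot: [0.223, 0.975, 0.0, 0.001]
wrist_force: [0.8, 0.1, 0.1]
gripper_width: 40.4
time: 18.28
tool_pos: [541.9, 122.1, 245.2]
tool_rot: [0.222, 0.975, 0.0, 0.0]
wrist_force: [-0.3, -1.0, 0.8]
gripper_width: 40.3
[543.39683449 120.83592951 245.07985993] [2.22696043e-01 9.74887562e-01 1.20382224e-04 8.36428121e-04] 18.3833 [ 0.3096754  -0.39099074 -0.86640188] 40.36791592563273
```

View pics/w21c.png

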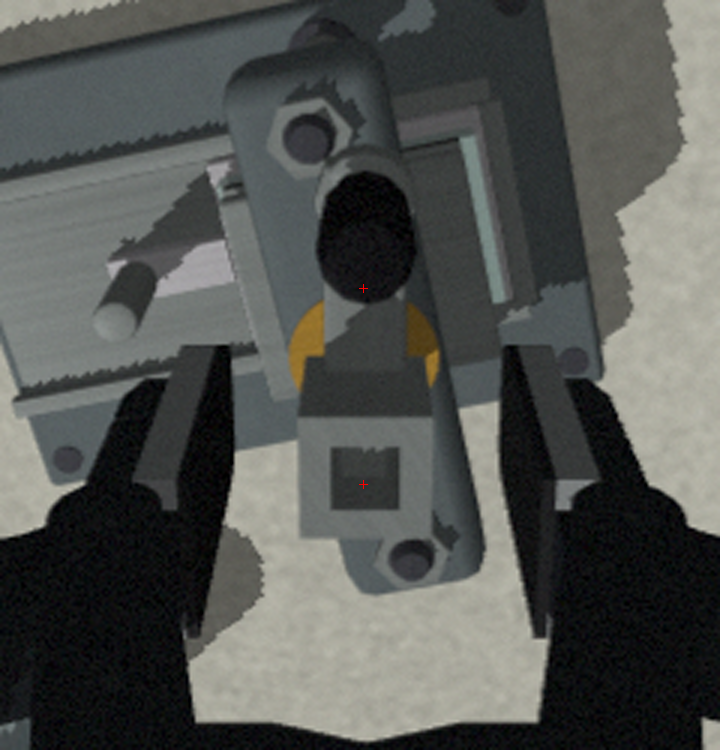

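View pics/s21.png

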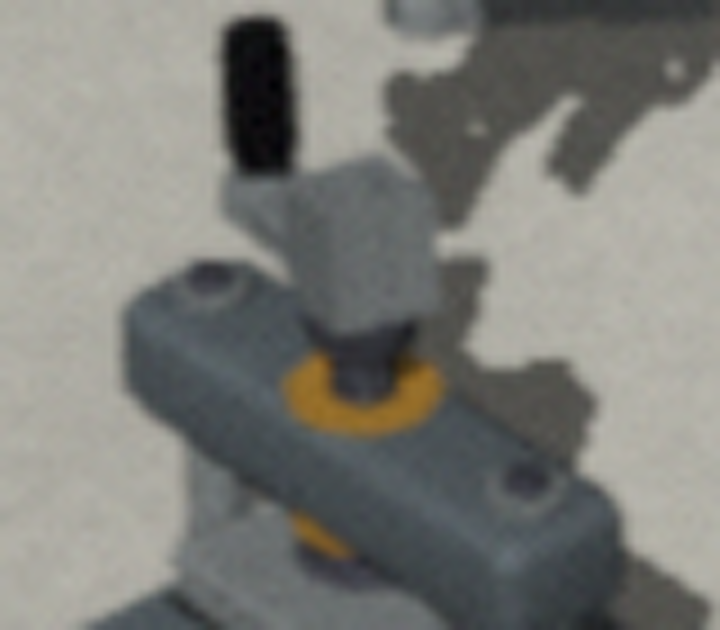

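```bash
python3 -c "
from h import *
from lw import load
w=snap('wrist'); st=r.state(); print(st['tool_pos'],st['time'])
crop(w,200,180,440,430,3,'w22c')
f=lambda p:(np.array([p])+.5)/3-.5+[200,180]
for z in (195,205,213): print(z,onz(w,f((366,256)),z))
print(onz(w,f((366,478)),190))
w9=load('w9.npz'); g=(np.array([(283,195)])+.5)/6-.5+[290,140]
for z in (40,50,57): print(z,onz(w9,g,z))
"
```

```text
[543.49862566 120.58615339 244.88380093] 18.4333
195 [[544.30055114 120.55816221 195.        ]]
205 [[540.63585995 122.32600463 205.        ]]
213 [[537.70410699 123.74027857 213.        ]]
[[594.55346431  96.32782173 190.        ]]
40 [[420.27082601 336.98184434  40.        ]]
50 [[419.72555389 335.85099107  50.        ]]
57 [[419.34386341 335.05939378  57.        ]]
```

View pics/w22c.png

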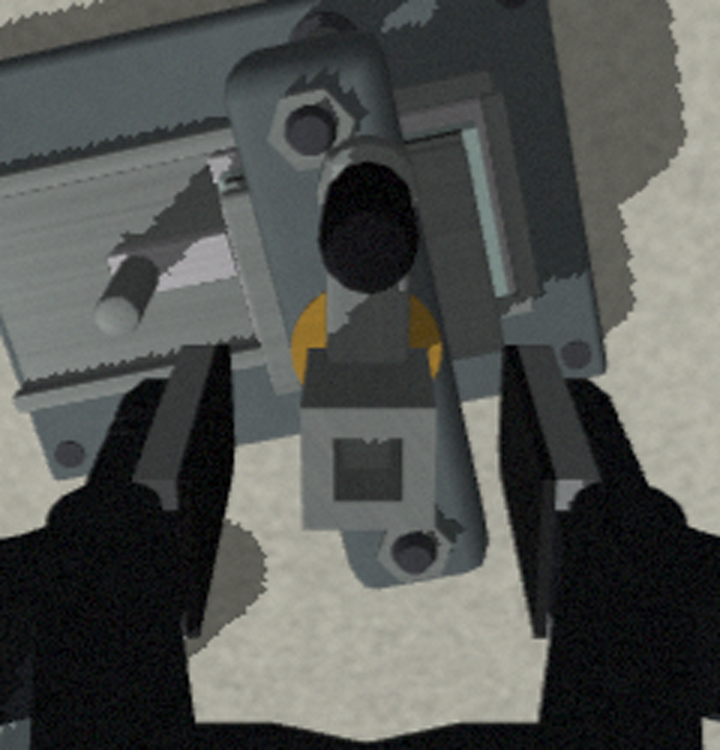

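```bash
python3 -m creep '[[0,0,0,0,47],[0,0,0,0,47]]'; python3 -c "
from h import *
w=snap('wrist'); st=r.state(); print(st['tool_pos'],st['tool_rot'],st['time'])
np.savez('w23',R=w['R'],C=w['C'],K=w['K'],D=w['D'],t=w['t'],rvec=w['rvec'],p=st['tool_pos'])
ax=np.array([594.1,96.5]); e=np.array([np.cos(np.radians(154.4)),np.sin(np.radians(154.4))])
n=np.array([-e[1],e[0]])
ring=lambda c,R,z:[(c[0]+R*np.cos(a),c[1]+R*np.sin(a),z) for a in np.linspace(0,6.28,16)]
P=[tuple(ax+15*a*e+15*b*n)+(190,) for a in(-1,1) for b in (-1,1)]+ring(ax+58*e,10,213)+ring(ax+58*e,12,168)
crop(w,240,200,400,370,5 and 4,'w23',proj(w,P))
"
```

```text
time: 18.6
tool_pos: [543.0, 120.6, 244.4]
tool_rot: [0.223, 0.975, -0.0, 0.0]
wrist_force: [1.1, -0.8, 0.2]
gripper_width: 40.3
[542.89583627 120.69203643 244.39070171] [ 2.22936362e-01  9.74832989e-01 -1.25848988e-04  7.80829846e-05] 18.65
```

View pics/w23.png

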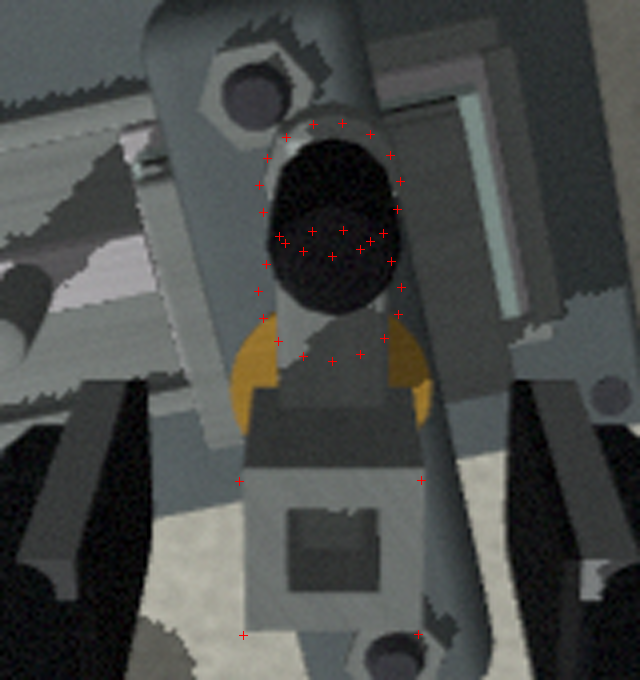

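```bash
python3 -m creep '[[-0.1,0.1,-1.5,0,47],[-0.1,0.1,-3,0,47],[-0.1,0.1,-4.2,0,47],[-0.1,0.1,-4.85,0,47],[-0.1,0.1,-4.85,0,47],[-0.1,0.1,-4.85,0,47]]'; python3 -m creep '[[0,0,0,0,30],[0,0,0,0,20],[0,0,0,0,15],[0,0,0,0,15],[0,0,0,0,15]]' 40; python3 -c "
from h import *
w=snap('wrist','w24'); s=snap('scene'); st=r.state(); print(st['tool_pos'],st['tool_rot'],st['time'],st['wrist_force'],st['gripper_width'])
crop(s,280,175,360,265,7,'s24'); crop(w,200,180,440,430,3,'w24c')
"
```

```text
time: 19.15
tool_pos: [541.6, 122.0, 196.0]
tool_rot: [0.223, 0.975, -0.0, -0.0]
wrist_force: [0.9, 0.6, -1.0]
gripper_width: 40.3
time: 19.57
tool_pos: [541.8, 122.2, 196.6]
tool_rot: [0.223, 0.975, 0.0, 0.0]
wrist_force: [-0.4, -0.5, 2.6]
gripper_width: 15.1
[541.72425061 122.28259298 196.49359142] [2.22525162e-01 9.74926819e-01 2.86818594e-04 4.09655115e-04] 19.6667 [-0.03081764  1.39240071  3.20525533] 15.038631599476972
```

View pics/w24c.png

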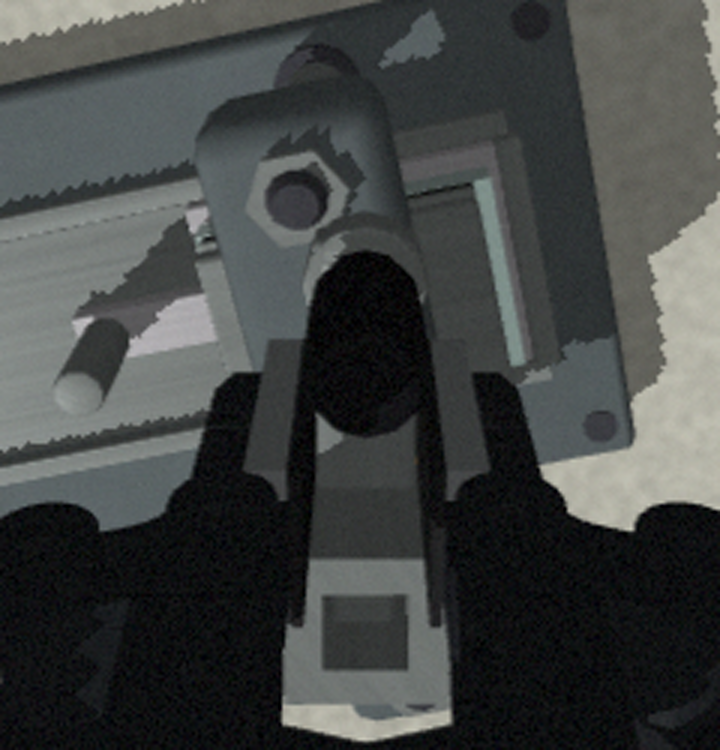

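View pics/s24.png

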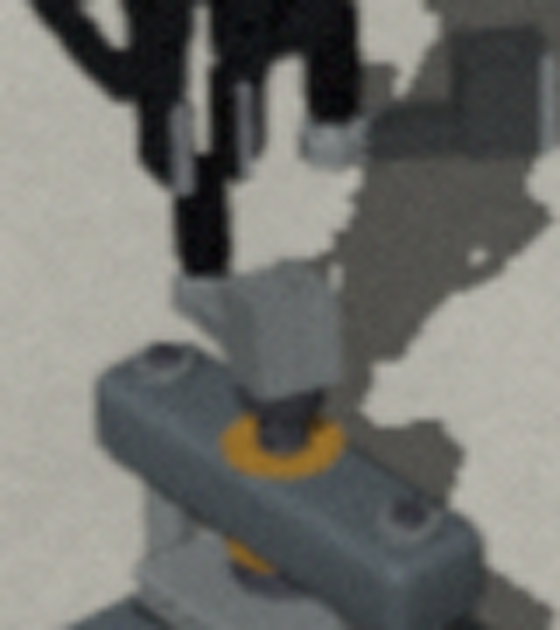

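```bash
python3 -m creep '[[0,0,0,0,35],[0,0,-0.3,0,35],[0,0,-0.8,0,35],[0,0,-1.2,0,35],[0,0,-1.2,0,35],[0,0,-1.2,0,15],[0,0,-1.2,0,15],[0,0,-1.2,0,15]]' 40;python3 -m creep '[[0,0,0,0,15],[0,0,0,0,15]]' 40; python3 -c "
from h import *
w=snap('wrist','w24'); s=snap('scene'); st=r.state(); print(st['tool_pos'],st['tool_rot'],st['time'],st['wrist_force'],st['gripper_width'])
crop(s,280,175,360,265,7,'s25')
"
```

```text
time: 20.33
tool_pos: [541.2, 122.1, 183.9]
tool_rot: [0.223, 0.975, -0.0, -0.0]
wrist_force: [-0.5, -0.5, -0.9]
gripper_width: 17.7
time: 20.5
tool_pos: [541.3, 122.2, 184.0]
tool_rot: [0.223, 0.975, -0.0, -0.0]
wrist_force: [0.6, -0.2, -1.9]
gripper_width: 17.7
[541.35693697 122.13748928 184.0139976 ] [ 2.22510554e-01  9.74930281e-01 -1.56271433e-05 -1.23811832e-05] 20.6 [-0.61887567 -0.49462996 -0.88269075] 17.786911122909103
```

View pics/s25.png

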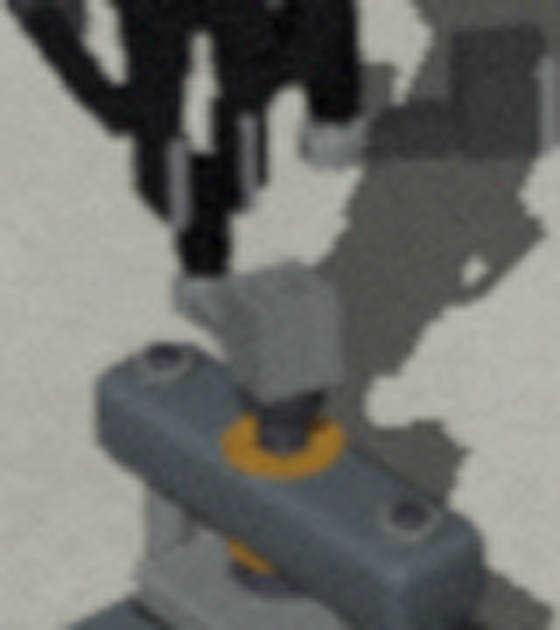

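```bash
python3 -c "
import numpy as np
for t0 in (154.1,34.1,-85.9):
  print(t0,[[round(5.8*(np.cos(np.radians(t0-15*k))-np.cos(np.radians(t0))),2),round(5.8*(np.sin(np.radians(t0-15*k))-np.sin(np.radians(t0))),2),round(-0.8*15*k/360,2),0,15] for k in range(1,9)])
"
```

```text
154.1 [[np.float64(0.83), np.float64(1.26), -0.03, 0, 15], [np.float64(1.97), np.float64(2.27), -0.07, 0, 15], [np.float64(3.32), np.float64(2.95), -0.1, 0, 15], [np.float64(4.8), np.float64(3.25), -0.13, 0, 15], [np.float64(6.31), np.float64(3.16), -0.17, 0, 15], [np.float64(7.75), np.float64(2.68), -0.2, 0, 15], [np.float64(9.01), np.float64(1.85), -0.23, 0, 15], [np.float64(10.02), np.float64(0.72), -0.27, 0, 15]]
34.1 [[np.float64(0.68), np.float64(-1.35), -0.03, 0, 15], [np.float64(0.98), np.float64(-2.84), -0.07, 0, 15], [np.float64(0.89), np.float64(-4.35), -0.1, 0, 15], [np.float64(0.41), np.float64(-5.79), -0.13, 0, 15], [np.float64(-0.42), np.float64(-7.05), -0.17, 0, 15], [np.float64(-1.55), np.float64(-8.05), -0.2, 0, 15], [np.float64(-2.9), np.float64(-8.73), -0.23, 0, 15], [np.float64(-4.39), np.float64(-9.04), -0.27, 0, 15]]
-85.9 [[np.float64(-1.51), np.float64(0.09), -0.03, 0, 15], [np.float64(-2.95), np.float64(0.57), -0.07, 0, 15], [np.float64(-4.21), np.float64(1.4), -0.1, 0, 15], [np.float64(-5.22), np.float64(2.53), -0.13, 0, 15], [np.float64(-5.9), np.float64(3.89), -0.17, 0, 15], [np.float64(-6.2), np.float64(5.37), -0.2, 0, 15], [np.float64(-6.11), np.float64(6.88), -0.23, 0, 15], [np.float64(-5.63), np.float64(8.32), -0.27, 0, 15]]
```

```bash
python3 -m creep '[[0.4,0.65,-0.01,0,15],[0.83,1.26,-0.03,0,15],[1.97,2.27,-0.07,0,15],[3.32,2.95,-0.1,0,15],[4.8,3.25,-0.13,0,15],[6.31,3.16,-0.17,0,15],[7.75,2.68,-0.2,0,15],[9.01,1.85,-0.23,0,15]]' 60; python3 -c "
from h import *
s=snap('scene'); st=r.state(); print(st['tool_pos'],st['tool_rot'],st['time'],st['wrist_force'],st['gripper_width'])
crop(s,280,175,360,265,7,'s26')
"
```

```text
time: 21.27
tool_pos: [631.7, 142.7, 182.8]
tool_rot: [0.221, 0.975, 0.0, -0.001]
wrist_force: [-5.7, 0.1, 9.4]
gripper_width: 17.2
[635.09591828 139.82643904 182.99816864] [2.22903488e-01 9.74838961e-01 3.26424065e-04 1.71115179e-03] 21.3167 [ 0.09346888 -0.33742762  7.05328539] 17.09058495267086
```

View pics/s26.png

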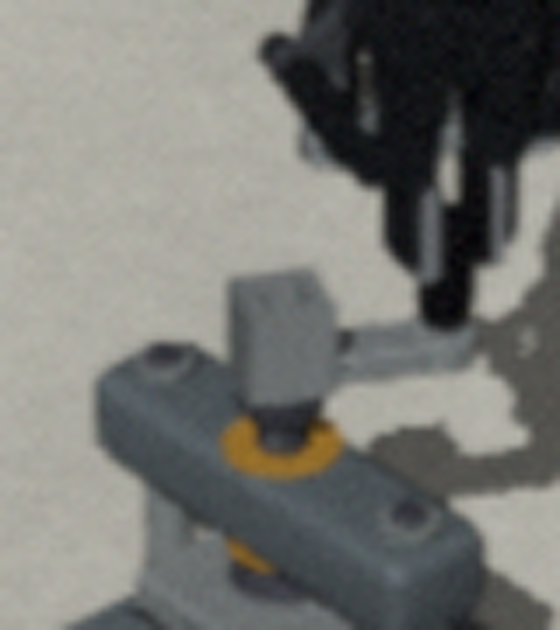

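```bash
python3 -c "
import numpy as np
for t0 in (49.1,-70.9,169.1):
  print(t0,[[float(round(5.8*(np.cos(np.radians(t0-15*k))-np.cos(np.radians(t0))),2)),float(round(5.8*(np.sin(np.radians(t0-15*k))-np.sin(np.radians(t0))),2)),round(-0.8*15*k/360,2),0,15] for k in range(1,9)])
"
```

```text
49.1 [[1.01, -1.13, -0.03, 0, 15], [1.68, -2.49, -0.07, 0, 15], [1.99, -3.97, -0.1, 0, 15], [1.9, -5.48, -0.13, 0, 15], [1.42, -6.92, -0.17, 0, 15], [0.59, -8.18, -0.2, 0, 15], [-0.55, -9.19, -0.23, 0, 15], [-1.9, -9.86, -0.27, 0, 15]]
-70.9 [[-1.48, -0.3, -0.03, 0, 15], [-2.99, -0.21, -0.07, 0, 15], [-4.43, 0.26, -0.1, 0, 15], [-5.7, 1.1, -0.13, 0, 15], [-6.7, 2.23, -0.17, 0, 15], [-7.38, 3.58, -0.2, 0, 15], [-7.68, 5.07, -0.23, 0, 15], [-7.59, 6.58, -0.27, 0, 15]]
169.1 [[0.48, 1.44, -0.03, 0, 15], [1.31, 2.7, -0.07, 0, 15], [2.44, 3.71, -0.1, 0, 15], [3.8, 4.38, -0.13, 0, 15], [5.28, 4.69, -0.17, 0, 15], [6.79, 4.6, -0.2, 0, 15], [8.23, 4.12, -0.23, 0, 15], [9.49, 3.29, -0.27, 0, 15]]
```

```bash
python3 -m creep '[[1.01,-1.13,-0.03,0,15],[1.68,-2.49,-0.07,0,15],[1.99,-3.97,-0.1,0,15],[1.9,-5.48,-0.13,0,15],[1.42,-6.92,-0.17,0,15],[0.59,-8.18,-0.2,0,15],[-0.55,-9.19,-0.23,0,15],[-1.9,-9.86,-0.27,0,15]]'; python3 -m creep '[[-1.48,-0.3,-0.03,0,15],[-2.99,-0.21,-0.07,0,15],[-4.43,0.26,-0.1,0,15],[-5.7,1.1,-0.13,0,15],[-6.7,2.23,-0.17,0,15],[-7.38,3.58,-0.2,0,15],[-7.68,5.07,-0.23,0,15],[-7.59,6.58,-0.27,0,15]]'; python3 -c "
from h import *
s=snap('scene'); st=r.state(); print(st['tool_pos'],st['tool_rot'],st['time'],st['wrist_force'],st['gripper_width'])
crop(s,280,175,360,265,7,'s27')
"
```

```text
time: 21.98
tool_pos: [618.4, 41.9, 181.6]
tool_rot: [0.223, 0.975, 0.002, 0.006]
wrist_force: [4.6, 0.5, 6.3]
gripper_width: 17.1
time: 22.65
tool_pos: [537.6, 107.4, 177.8]
tool_rot: [0.223, 0.975, -0.0, 0.002]
wrist_force: [-0.1, -4.3, 5.7]
gripper_width: 17.0
[538.84892861 112.02334335 177.71415227] [0.22087679 0.97529787 0.00161125 0.00221647] 22.7 [-0.7295719   0.9902566   7.40434363] 16.817885829361575
```

View pics/s27.png

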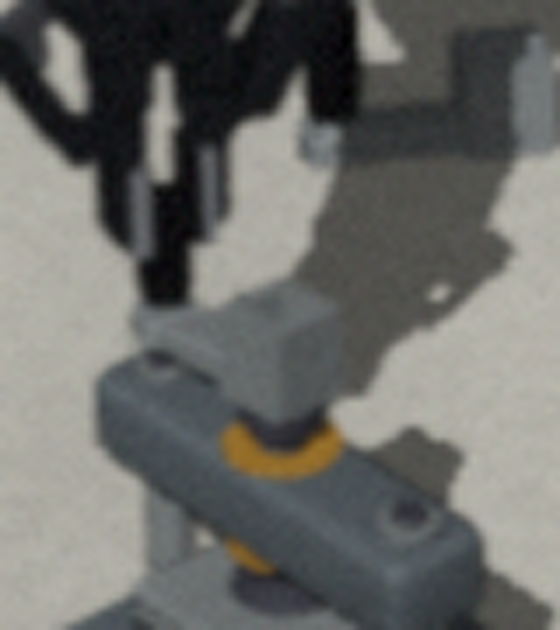

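```bash
python3 -m creep '[[0.48,1.44,-0.03,0,15],[1.31,2.7,-0.07,0,15],[2.44,3.71,-0.1,0,15],[3.8,4.38,-0.13,0,15],[5.28,4.69,-0.17,0,15],[6.79,4.6,-0.2,0,15],[8.23,4.12,-0.23,0,15],[9.49,3.29,-0.27,0,15]]'; python3 -m creep '[[1.01,-1.13,-0.03,0,15],[1.68,-2.49,-0.07,0,15],[1.99,-3.97,-0.1,0,15],[1.9,-5.48,-0.13,0,15],[1.42,-6.92,-0.17,0,15],[0.59,-8.18,-0.2,0,15],[-0.55,-9.19,-0.23,0,15],[-1.9,-9.86,-0.27,0,15]]'; python3 -c "
from h import *
s=snap('scene'); st=r.state(); print(st['tool_pos'],st['tool_rot'],st['time'],st['wrist_force'],st['gripper_width'])
crop(s,260,195,360,295,6,'s28')
"
```

```text
time: 23.37
tool_pos: [632.0, 142.6, 174.9]
tool_rot: [0.221, 0.975, 0.001, -0.0]
wrist_force: [-5.9, -1.3, 11.2]
gripper_width: 17.5
time: 24.03
tool_pos: [618.5, 42.0, 173.6]
tool_rot: [0.223, 0.975, 0.002, 0.006]
wrist_force: [4.8, -0.7, 6.1]
gripper_width: 17.0
[614.57057703  40.52167447 173.32319172] [2.23724653e-01 9.74644760e-01 8.80815267e-04 3.75448085e-03] 24.0833 [ 0.76204806 -3.02018652  6.0755606 ] 17.168265573073594
```

View pics/s28.png

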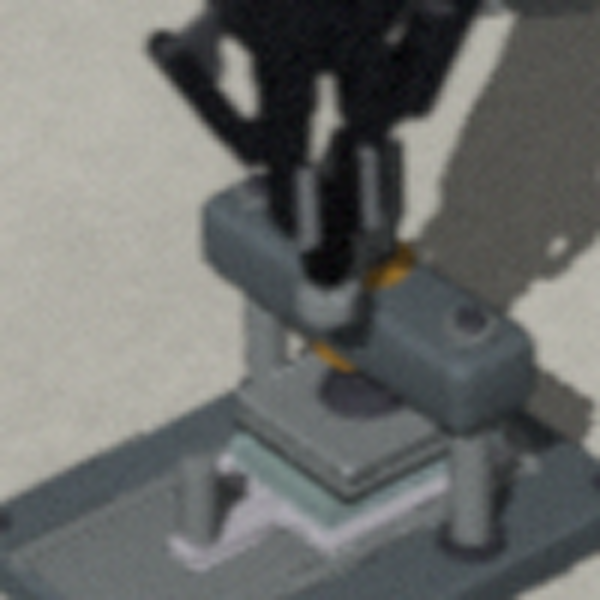

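```bash
python3 -m creep '[[-1.48,-0.3,-0.03,0,15],[-2.99,-0.21,-0.07,0,15],[-4.43,0.26,-0.1,0,15],[-5.7,1.1,-0.13,0,15],[-6.7,2.23,-0.17,0,15],[-6.7,2.23,-0.17,0,15]]'; python3 -c "
from h import *
s=snap('scene'); st=r.state(); print(st['tool_pos'],st['time'],st['wrist_force'],st['gripper_width'])
"; python3 -m creep '[[-0.68,1.35,-0.03,0,15],[-0.98,2.84,-0.06,0,15],[-0.98,2.84,-0.06,0,15],[-0.98,2.84,-0.06,0,15]]'; python3 -c "
from h import *
s=snap('scene'); st=r.state(); print(st['tool_pos'],st['time'],st['wrist_force'],st['gripper_width'])
crop(s,260,195,360,295,6,'s29')
"
```

```text
time: 24.58
tool_pos: [545.6, 65.6, 171.1]
tool_rot: [0.222, 0.975, 0.0, 0.001]
wrist_force: [-4.0, -3.8, 12.6]
gripper_width: 17.3
[545.9600257   65.10790017 171.13327693] 24.6333 [-5.00667039 -2.80950954 11.43976023] 17.19634984538901
time: 24.97
tool_pos: [536.8, 95.0, 170.0]
tool_rot: [0.222, 0.975, 0.001, 0.001]
wrist_force: [-3.3, 0.3, 8.5]
gripper_width: 16.9
[536.79221815  94.9264107  170.03551615] 25.0167 [-2.98862664 -0.06755791  9.89244129] 17.30824784423458
```

View pics/s29.png

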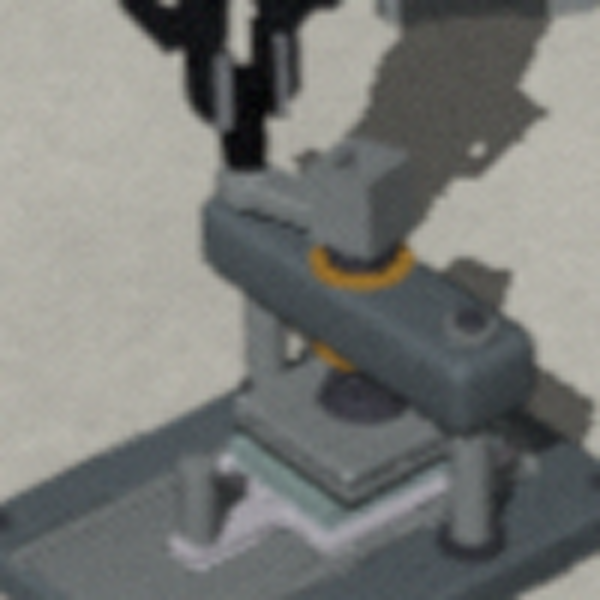

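```bash
python3 -c "
import numpy as np
t0=-178
print(t0,[(a,float(round(5.8*(np.cos(np.radians(t0-a))-np.cos(np.radians(t0))),2)),float(round(5.8*(np.sin(np.radians(t0-a))-np.sin(np.radians(t0))),2))) for a in (10,20,30,40,45,50,60,70,80,90)])
"; python3 -m creep '[[0.05,1,-0.02,0,15],[0.35,1.95,-0.05,0,15],[0.75,2.85,-0.07,0,15],[0.75,2.85,-0.07,0,15],[0.75,2.85,-0.07,0,15]]'
```

```text
-178 [(10, 0.05, 1.01), (20, 0.28, 1.99), (30, 0.68, 2.93), (40, 1.23, 3.77), (45, 1.55, 4.16), (50, 1.92, 4.51), (60, 2.72, 5.12), (70, 3.62, 5.58), (80, 4.59, 5.88), (90, 5.59, 6.0)]
time: 25.43
tool_pos: [543.5, 123.7, 169.1]
tool_rot: [0.222, 0.975, 0.001, -0.0]
wrist_force: [-4.2, 1.3, 10.1]
gripper_width: 17.1
```

```bash
python3 -c "
import numpy as np
t0=151.7
print(t0,[(a,float(round(5.8*(np.cos(np.radians(t0-a))-np.cos(np.radians(t0))),2)),float(round(5.8*(np.sin(np.radians(t0-a))-np.sin(np.radians(t0))),2))) for a in (10,20,30,40,45,50,60,70,80,90)])
"; python3 -m creep '[[0.27,0.42,-0.01,0,15],[0.55,0.85,-0.02,0,15],[0.55,0.85,-0.02,0,15],[0.55,0.85,-0.02,0,15]]';python3 -m creep '[[0.3,0.38,-0.01,0,15],[0.64,0.74,-0.02,0,15],[0.64,0.74,-0.02,0,15],[0.64,0.74,-0.02,0,15]]'
```

```text
151.7 [(10, 0.56, 0.85), (20, 1.25, 1.58), (30, 2.06, 2.18), (40, 2.96, 2.64), (45, 3.44, 2.81), (50, 3.93, 2.93), (60, 4.93, 3.05), (70, 5.94, 2.99), (80, 6.93, 2.76), (90, 7.86, 2.36)]
time: 25.77
tool_pos: [548.6, 131.6, 168.9]
tool_rot: [0.222, 0.975, 0.001, -0.0]
wrist_force: [-5.7, 0.0, 9.2]
gripper_width: 17.5
time: 26.1
tool_pos: [555.1, 138.9, 168.6]
tool_rot: [0.222, 0.975, 0.001, -0.0]
wrist_force: [-4.8, -0.0, 9.5]
gripper_width: 17.2
```

```bash
python3 -m creep '[[0.4,0.3,-0.01,0,15],[0.8,0.6,-0.02,0,15],[0.8,0.6,-0.02,0,15],[0.8,0.6,-0.02,0,15]]';python3 -m creep '[[0.45,0.22,-0.01,0,15],[0.9,0.45,-0.02,0,15],[0.9,0.45,-0.02,0,15],[0.9,0.45,-0.02,0,15]]'; python3 -c "
from h import *
s=snap('scene'); st=r.state(); print(st['tool_pos'],st['time'],st['wrist_force'],st['moment'])
crop(s,260,195,360,295,6,'s30')
"
```

```text
time: 26.43
tool_pos: [563.2, 145.2, 168.5]
tool_rot: [0.222, 0.975, 0.001, -0.0]
wrist_force: [-4.4, -0.7, 9.2]
gripper_width: 16.9
time: 26.77
tool_pos: [572.1, 149.9, 168.3]
tool_rot: [0.222, 0.975, 0.001, -0.0]
wrist_force: [-4.4, 1.3, 9.0]
gripper_width: 17.0
[572.1326448  149.91953042 168.33407773] 26.8167 [-4.68230648  0.73026858  9.03724009] [-0.01834307  1.08898627 -0.0313666 ]
```

View pics/s30.png

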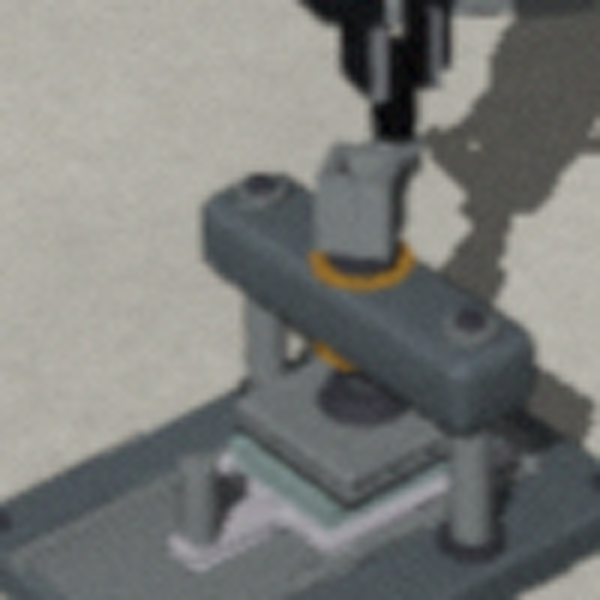

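```bash
python3 -m creep '[[0.5,0.15,-0.01,0,15],[0.98,0.28,-0.02,0,15],[0.98,0.28,-0.02,0,15],[0.98,0.28,-0.02,0,15]]';python3 -m creep '[[0.5,0.05,-0.01,0,15],[1,0.1,-0.02,0,15],[1,0.1,-0.02,0,15],[1,0.1,-0.02,0,15]]'
```

```text
time: 27.15
tool_pos: [581.9, 153.1, 168.2]
tool_rot: [0.222, 0.975, 0.001, -0.0]
wrist_force: [-4.9, 1.5, 9.2]
gripper_width: 17.3
time: 27.48
tool_pos: [591.9, 154.6, 168.1]
tool_rot: [0.222, 0.975, 0.001, -0.0]
wrist_force: [-4.9, 3.0, 9.2]
gripper_width: 17.0
```

```bash
python3 -c "
import numpy as np
t0=92.2
print(t0,[(a,float(round(5.8*(np.cos(np.radians(t0-a))-np.cos(np.radians(t0))),2)),float(round(5.8*(np.sin(np.radians(t0-a))-np.sin(np.radians(t0))),2))) for a in (10,20,30,40,50,60,70,80,90)])
"; python3 -m creep '[[1,-0.05,-0.02,0,15],[2,-0.28,-0.05,0,15],[2.93,-0.68,-0.07,0,15],[2.93,-0.68,-0.07,0,15],[2.93,-0.68,-0.07,0,15]]'
```

```text
92.2 [(10, 1.01, -0.05), (20, 2.0, -0.27), (30, 2.93, -0.67), (40, 3.78, -1.21), (50, 4.52, -1.9), (60, 5.13, -2.71), (70, 5.59, -3.6), (80, 5.89, -4.57), (90, 6.02, -5.57)]
time: 27.9
tool_pos: [607.8, 153.5, 166.1]
tool_rot: [0.219, 0.976, 0.001, -0.014]
wrist_force: [-31.1, 9.4, 26.0]
gripper_width: 17.2
```

```bash
python3 -m creep '[[-0.6,0.2,0.1,0,15],[-1.1,0.35,0.2,0,15],[-1.1,0.35,0.2,0,15],[-1.1,0.35,0.2,0,15]]'; python3 -c "
from h import *
s=snap('scene','s31f'); st=r.state(); print(st['tool_pos'],st['tool_rot'],st['time'],st['wrist_force'],st['moment'])
crop(s,255,220,365,315,7,'s31')
"
```

```text
time: 28.23
tool_pos: [604.4, 153.6, 167.4]
tool_rot: [0.221, 0.975, 0.001, -0.006]
wrist_force: [-13.5, 5.2, 6.8]
gripper_width: 17.6
[604.40464894 153.56889704 167.43163798] [ 0.22064662  0.97533357  0.00104139 -0.00619725] 28.2833 [-13.606227     5.55760101   7.02188124] [1.1738978  2.83714689 0.00360168]
```

View pics/s31.png

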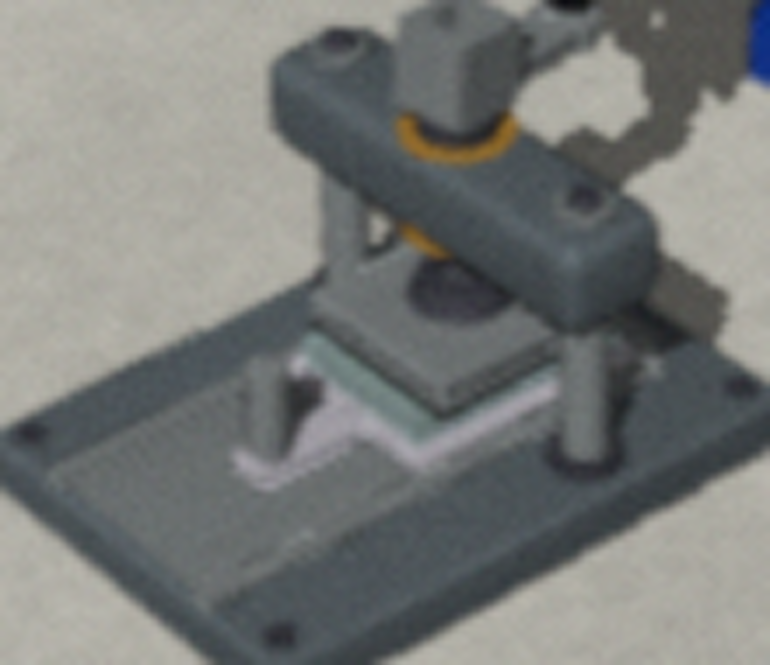

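```bash
python3 -m creep '[[-0.3,0.05,0,0,15],[-0.4,0.1,0,0,20],[-0.4,0.1,0,0,33],[-0.4,0.1,0,0,36],[-0.4,0.1,0,0,36]]'; python3 -m creep '[[0,0,1,0,36],[0,0,3,0,36],[0,0,5.5,0,36],[0,0,7,0,36],[0,0,7,-0.1,36],[0,0,7,-0.2,36],[0,0,7,-0.2,36]]'; python3 -c "
from h import *
w=snap('wrist','w32');s=snap('scene'); st=r.state(); print(st['tool_pos'],st['tool_rot'],st['time'],st['wrist_force'],st['gripper_width'])
crop(s,280,195,360,265,9,'s32')
"
```

```text
time: 28.7
tool_pos: [607.4, 149.7, 168.3]
tool_rot: [0.222, 0.975, 0.0, 0.001]
wrist_force: [-0.5, 0.3, 0.7]
gripper_width: 30.5
time: 29.28
tool_pos: [607.1, 149.1, 239.4]
tool_rot: [0.32, 0.947, 0.0, 0.001]
wrist_force: [-0.4, -0.8, -0.2]
gripper_width: 31.0
[606.57259773 149.20873755 238.51789032] [3.17529582e-01 9.48248258e-01 9.82865414e-05 4.43475043e-04] 29.3833 [0.17496884 0.22199512 0.92207364] 30.632688276189253
```

View pics/w32.png

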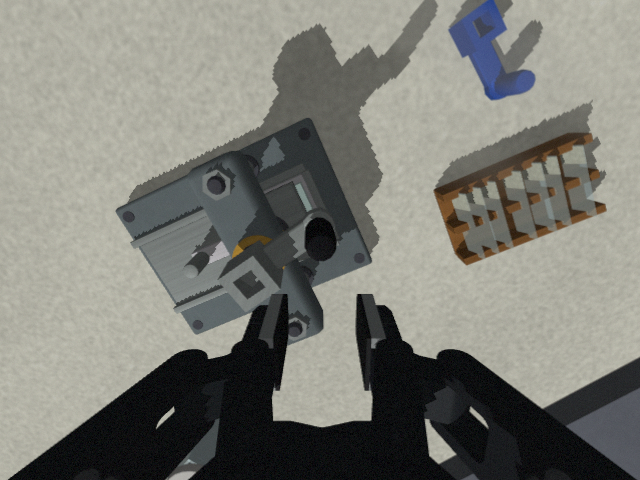

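View pics/s32.png

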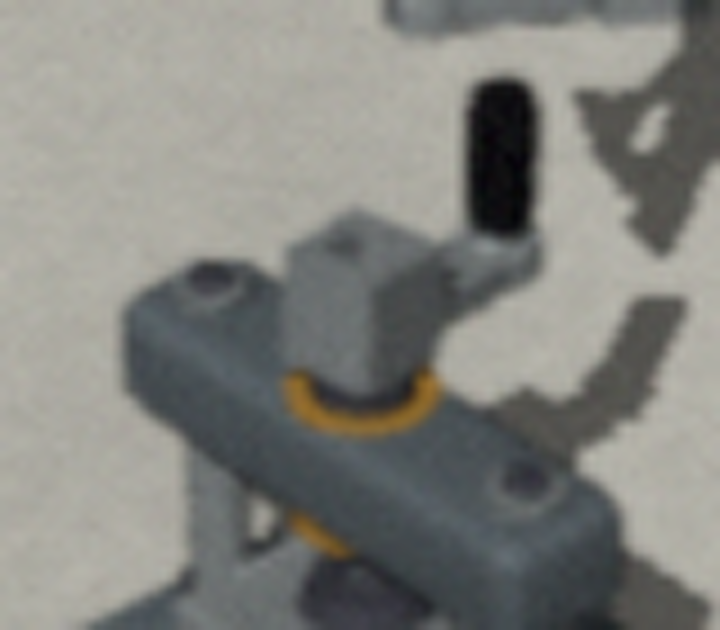

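```bash
python3 -c "
from h import *
w=snap('wrist'); st=r.state(); print(st['tool_pos'],st['tool_rot'],st['time'])
np.savez('w33',R=w['R'],C=w['C'],K=w['K'],D=w['D'],t=w['t'],rvec=w['rvec'],p=st['tool_pos'])
crop(w,210,195,350,315,5,'w33')
"
```

```text
[606.41960091 149.25856716 238.28922934] [3.17580920e-01 9.48231148e-01 6.56657690e-05 2.12795808e-04] 29.4333
```

View pics/w33.png

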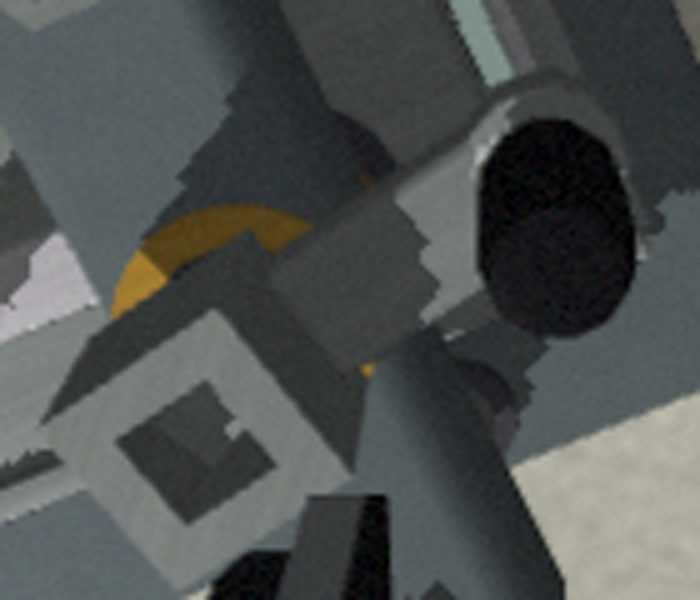

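```bash
python3 -c "
from h import *; from lw import load
w=load('w33.npz')
px=(np.array([(42,425),(212,310),(352,478),(178,592)])+.5)/5-.5+[210,195]
for z in (168,172.7,177):
  X=onz(w,px,z); d=np.roll(X,-1,0)-X; print(z,X.mean(0).round(1),np.linalg.norm(d,axis=1).round(1), np.degrees(np.arctan2(d[:,1],d[:,0])).round(1))
n=np.array([.31758,.94823]); print(np.degrees(np.arctan2(2*n[1]**2-1,2*n[0]*n[1])))
"
```

```text
168 [595.8  94.9 168. ] [29.5 30.5 30.9 30.8] [ 87.6  -1.4 -91.9 176.1]
172.7 [594.7  97.1 172.7] [28.9 29.9 30.2 30.1] [ 87.6  -1.4 -91.9 176.1]
177 [593.6  99.1 177. ] [28.3 29.3 29.6 29.5] [ 87.6  -1.4 -91.9 176.1]
52.96657605920609
```

```bash
python3 -m creep '[[-0.3,-1.3,0.5,-0.12,50],[-0.6,-2.6,0.5,-0.24,55],[-0.9,-4,0.5,-0.36,55],[-1.2,-5.25,0.5,-0.48,55],[-1.2,-5.25,0.5,-0.6,55],[-1.2,-5.25,0.5,-0.72,55],[-1.2,-5.25,0.5,-0.84,55],[-1.2,-5.25,0.5,-0.96,55]]'; python3 -m creep '[[0,0,-1,-0.01,50],[0,0,-2,-0.01,50],[0,0,-2,-0.01,50],[0,0,-2,-0.01,50]]'; python3 -c "
from h import *
w=snap('wrist','w34'); w=snap('wrist'); st=r.state(); print(st['tool_pos'],st['tool_rot'],st['time'],st['wrist_force'],st['gripper_width'],st['joint_positions'].round(2))
crop(w,200,180,440,430,3,'w34c')
np.savez('w34',R=w['R'],C=w['C'],K=w['K'],D=w['D'],t=w['t'],rvec=w['rvec'],p=st['tool_pos'])
"
```

```text
time: 30.1
tool_pos: [594.2, 96.6, 243.0]
tool_rot: [0.722, 0.692, 0.0, -0.0]
wrist_force: [-0.4, -0.4, -0.5]
gripper_width: 46.7
time: 30.43
tool_pos: [593.3, 96.8, 221.7]
tool_rot: [0.723, 0.691, -0.001, -0.001]
wrist_force: [-0.6, -0.4, 1.3]
gripper_width: 42.6
[594.25172907  96.60971545 222.87307658] [ 7.23435738e-01  6.90391719e-01 -4.88733246e-05 -7.18101573e-05] 30.5333 [0.30902065 0.07500345 0.1151302 ] 42.4776447698304 [-0.54  0.61  0.54  1.67 -0.37  0.96  0.09]
```

View pics/w34c.png

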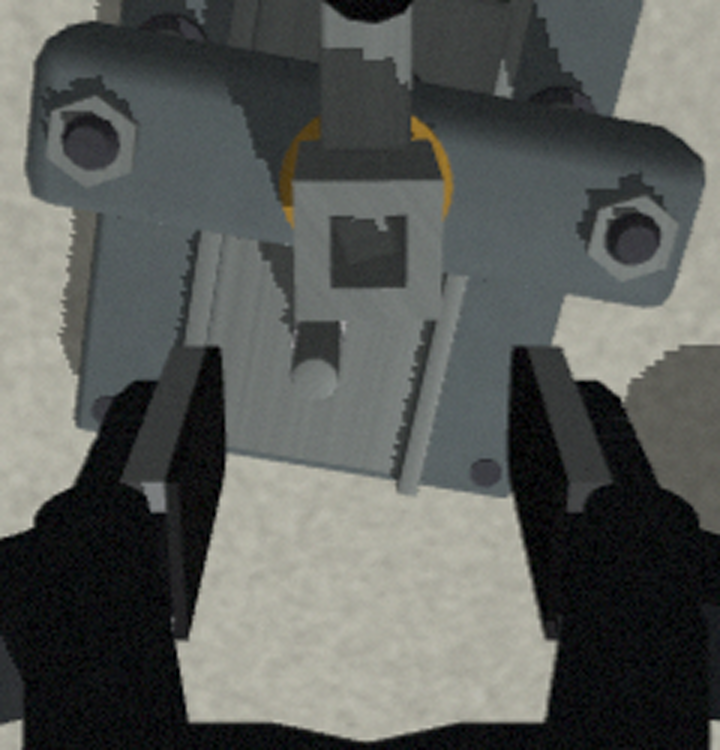

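```bash
python3 -c "
from h import *; from lw import load
w=load('w34.npz'); p=w['p']
px=(np.array([(293,182),(443,180),(440,322),(295,322)])+.5)/3-.5+[200,180]
for z in (170,172.7,175):
  X=onz(w,px,z); d=np.roll(X,-1,0)-X; print(z,X.mean(0).round(1),(X.mean(0)-p).round(1),np.linalg.norm(d,axis=1).round(1), np.degrees(np.arctan2(d[:,1],d[:,0])).round(1))
n=np.array([.7234,.6904]); print(np.degrees(np.arctan2(2*n[1]**2-1,2*n[0]*n[1])))
s=snap('wrist'); crop(s,290,230,355,295,11,'w34d')
"
```

```text
170 [594.3  95.7 170. ] [  0.   -0.9 -52.9] [30.2 31.4 30.5 31. ] [ -1.8 -92.5 177.4  86.9]
172.7 [594.3  96.8 172.7] [  0.1   0.2 -50.2] [29.8 31.  30.1 30.6] [ -1.8 -92.5 177.4  86.9]
175 [594.4  97.7 175. ] [  0.1   1.1 -47.9] [29.5 30.7 29.8 30.3] [ -1.8 -92.5 177.4  86.9]
-2.676541497057716
```

View pics/w34d.png

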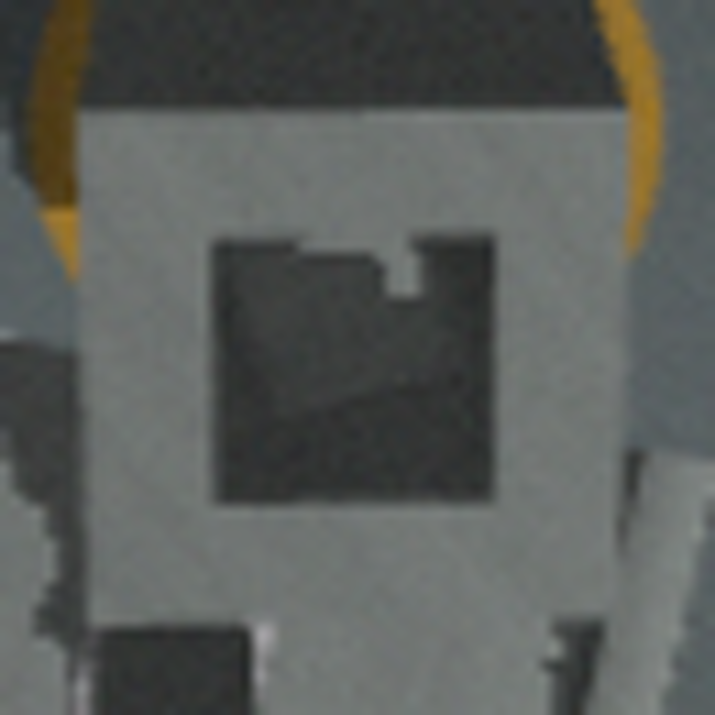

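```bash
python3 -m creep '[[0,0,-1.5,0,50],[0,0,-3,0,50],[0,0,-4.5,0,50],[0,0,-5.7,0,50],[0,0,-6.3,0,50],[0,0,-6.3,0,50],[0,0,-6.3,0,50]]'; python3 -m creep '[[0,0,0,0,40],[0,0,0,0,30],[0,0,0,0,20],[0,0,0,0,20],[0,0,0,0,20],[0,0,0,0,20]]' 80;  python3 -c "
from h import *
w=snap('wrist','w35'); s=snap('scene'); st=r.state(); print(st['tool_pos'],st['tool_rot'],st['time'],st['wrist_force'],st['moment'],st['gripper_width'])
crop(w,200,180,440,430,3,'w35c');crop(s,280,195,360,265,9,'s35')
"
```

```text
time: 31.17
tool_pos: [594.4, 96.6, 160.2]
tool_rot: [0.724, 0.69, 0.0, 0.0]
wrist_force: [0.9, 0.5, -0.1]
gripper_width: 42.6
time: 31.67
tool_pos: [594.3, 96.8, 161.5]
tool_rot: [0.724, 0.69, 0.0, 0.0]
wrist_force: [-2.8, -0.7, 6.2]
gripper_width: 27.0
[594.2822447   96.79091475 161.44458696] [7.23771529e-01 6.90039505e-01 5.04986252e-04 1.79669871e-05] 31.7667 [-2.79810352  0.01619247  5.66356076] [-0.04343582  0.59887656 -0.00144375] 26.96527702798243
```

View pics/w35c.png

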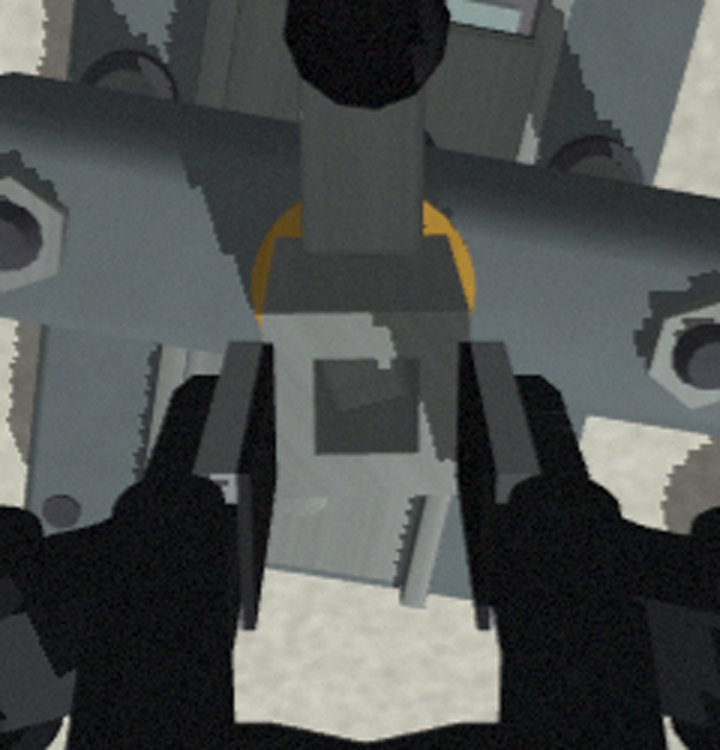

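View pics/s35.png

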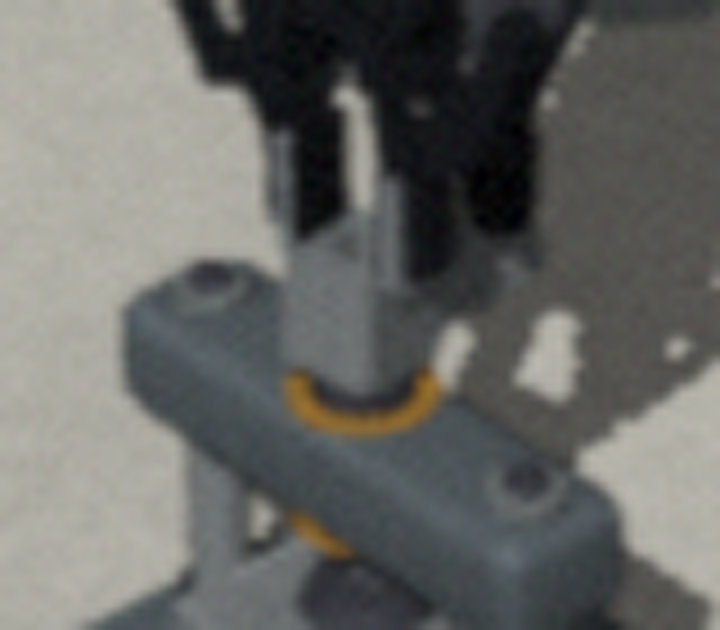

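```bash
python3 -m creep '[[0,0,0,-0.06,20],[0,0,0,-0.12,20],[0,0,0,-0.12,20],[0,0,0,-0.12,20]]' 100; python3 -c "
from h import *
st=r.state(); n=st['tool_rot'][:2]; print(np.degrees(np.arctan2(2*n[1]**2-1,2*n[0]*n[1])),st['wrist_force'],st['moment'],st['joint_positions'][6],st['tau'].round(2))"
```

```text
time: 32.1
tool_pos: [594.3, 96.7, 161.6]
tool_rot: [0.762, 0.648, -0.0, 0.001]
wrist_force: [-1.7, -2.1, 5.3]
gripper_width: 26.2
-9.242007305780204 [-1.71760072 -2.07810977  5.25140249] [-0.29159809  0.69550965  1.76564415] 0.043943004489203484 [  1.09 -49.29   8.25 -15.12  -1.62  -0.86  -1.78]
```

```bash
python3 -m creep '[[0,0,0,0.06,20],[0,0,0,0.14,20],[0,0,0,0.14,20],[0,0,0,0.14,20]]' 80; python3 -c "
from h import *
st=r.state(); n=st['tool_rot'][:2]; print(np.degrees(np.arctan2(2*n[1]**2-1,2*n[0]*n[1])),st['wrist_force'],st['moment'])"; python3 -m creep '[[0,0,0.5,0,20],[0,0,1.2,0,20],[0,0,2,0,20],[0,0,3,0,20],[0,0,3,0,20]]';python3 -c "
from h import *
st=r.state(); n=st['tool_rot'][:2]; print(np.degrees(np.arctan2(2*n[1]**2-1,2*n[0]*n[1])),st['wrist_force'],st['moment'],st['gripper_width']); s=snap('scene');crop(s,280,195,360,265,9,'s36')"
```

```text
time: 32.43
tool_pos: [594.2, 96.7, 161.5]
tool_rot: [0.716, 0.698, 0.0, 0.0]
wrist_force: [-3.3, -0.0, 5.7]
gripper_width: 26.1
-1.4760978358168548 [-3.28732554 -0.01127574  5.65102677] [-0.08508411  0.5506013   0.56132968]
time: 32.85
tool_pos: [594.9, 96.8, 190.4]
tool_rot: [0.717, 0.697, 0.0, 0.001]
wrist_force: [-0.0, 0.4, -3.1]
gripper_width: 25.7
-1.5946442121034445 [-0.01482358  0.42299223 -3.14456131] [-0.15546105 -0.00655228  0.00851542] 25.695529935417387
```

View pics/s36.png

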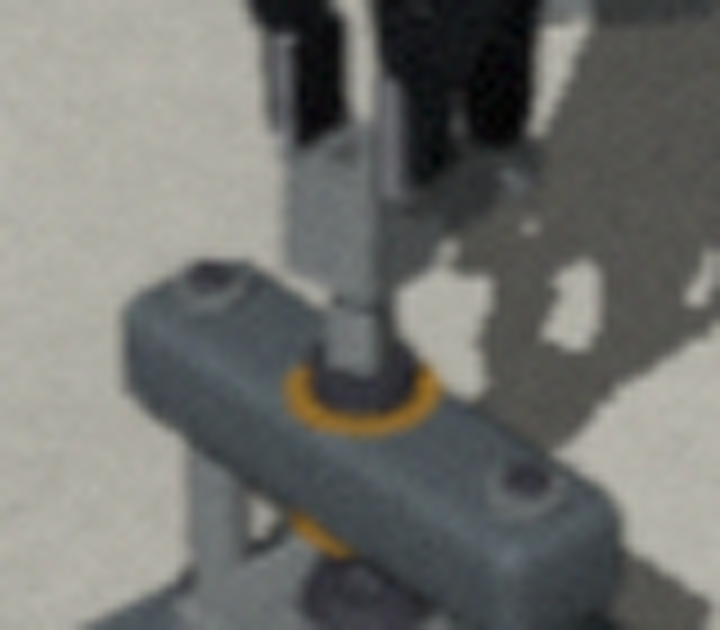

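```bash
python3 -m creep '[[0,0,2,0,20],[-0.5,1,4,0,20],[-2,3.5,5,0,20],[-4,7,5,0,20],[-6,10.5,5,0,20],[-8,14,5,0,20],[-10,17.5,4,0,20],[-11.5,20,3,0,20]]'; python3 -m creep '[[-1.2,2,-1,0,20],[-2,3.3,-3,0,20],[-2,3.3,-6,0,20],[-2,3.3,-9,0,20],[-2,3.3,-12,0,20],[-2,3.3,-14,0,20],[-2,3.3,-14,0,20],[-2,3.3,-14,0,20]]'; python3 -c "
from h import *
s=snap('scene'); st=r.state(); print(st['tool_pos'],st['tool_rot'],st['time'],st['wrist_force'],st['gripper_width'])
crop(s,285,165,375,245,8,'s37')"
```

```text
time: 33.57
tool_pos: [476.7, 300.8, 220.5]
tool_rot: [0.716, 0.698, 0.001, -0.001]
wrist_force: [-0.4, 0.7, -3.3]
gripper_width: 26.0
time: 34.23
tool_pos: [458.7, 329.2, 79.8]
tool_rot: [0.717, 0.697, -0.001, -0.0]
wrist_force: [-1.2, 0.3, -2.8]
gripper_width: 25.7
[459.8796379  329.76081416  80.98660471] [7.17136950e-01 6.96932032e-01 5.55603977e-04 1.70334783e-04] 34.2833 [ 0.6361298   0.86045806 -2.72206591] 26.291917689411118
```

View pics/s37.png

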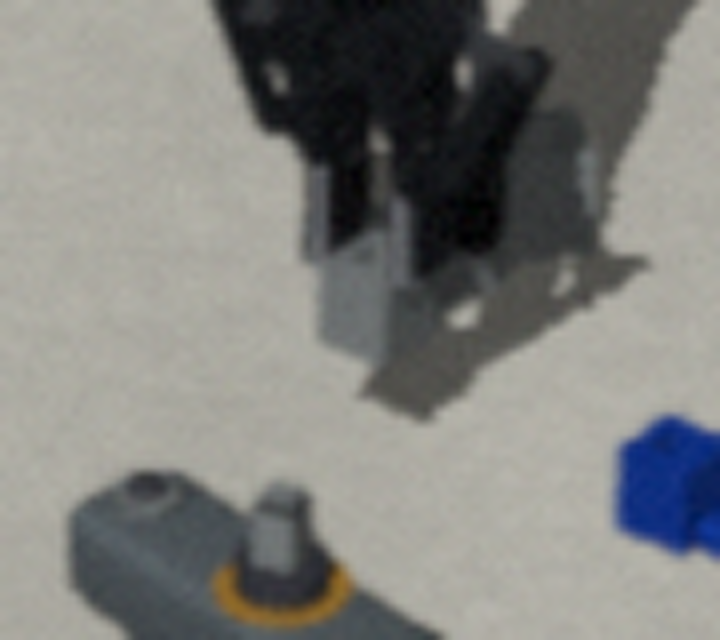

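Now lower to about 23 mm and then down gently to contact.

```bash
python3 -m creep '[[0,0,-1.5,0,20],[0,0,-3,0,20],[0,0,-4.3,0,20],[0,0,-5,0,20],[0,0,-5.2,0,20],[0,0,-5.2,0,20],[0,0,-5.2,0,20]]'; python3 -m creep '[[0,0,-0.15,0,20],[0,0,-0.3,0,20],[0,0,-0.3,0,20]]'; python3 -m creep '[[0,0,-0.1,0,20],[0,0,-0.2,0,20],[0,0,-0.2,0,20]]'
```

```text
time: 34.87
tool_pos: [460.1, 330.2, 29.2]
tool_rot: [0.717, 0.697, 0.001, 0.0]
wrist_force: [0.3, -0.1, -2.7]
gripper_width: 26.1
time: 35.12
tool_pos: [459.5, 330.0, 25.3]
tool_rot: [0.717, 0.697, 0.0, 0.0]
wrist_force: [-0.2, 0.7, -3.8]
gripper_width: 26.1
time: 35.37
tool_pos: [459.5, 329.2, 23.3]
tool_rot: [0.717, 0.697, -0.0, 0.0]
wrist_force: [0.3, -1.6, 2.2]
gripper_width: 26.0
```

```bash
python3 -m creep '[[0,0,-0.08,0,20],[0,0,-0.08,0,20]]'; python3 -m creep '[[0,0,0,0,30],[0,0,0,0,40],[0,0,0,0,50],[0,0,0,0,50],[0,0,0,0,50]]'; python3 -m creep '[[0,0,1,0,50],[0,0,3,0,50],[0,0,6,0,50],[0,0,9.5,0,50],[0,0,13,0,50],[0,0,16,0,50],[0,-1,18,0,50],[0,-3,18,0,50]]'; python3 -m creep '[[0,-3,0,0,50],[-1,-7,2,0,50],[-2,-11,2,0,50],[-3,-15,2,0,50],[-3,-15,2,0,50],[-3,-15,2,0,50],[-3,-15,2,0,50]]'; python3 -c "
from h import *
s=snap('scene','s38');t=snap('top','t38'); w=snap('wrist','w38'); st=r.state(); print(st['tool_pos'],st['time'],st['wrist_force'],st['gripper_width'])
crop(s,255,165,375,310,4,'s38c'); crop(t,170,195,390,330,3,'t38c')"
```

```text
time: 35.53
tool_pos: [459.5, 329.0, 22.8]
tool_rot: [0.717, 0.697, -0.0, 0.0]
wrist_force: [-0.6, -3.7, 5.5]
gripper_width: 26.1
time: 35.95
tool_pos: [459.2, 330.4, 22.1]
tool_rot: [0.717, 0.697, 0.0, -0.0]
wrist_force: [-0.7, -0.1, 0.1]
gripper_width: 42.5
time: 36.62
tool_pos: [461.5, 303.4, 207.2]
tool_rot: [0.715, 0.699, 0.005, 0.0]
wrist_force: [0.7, 0.7, -0.1]
gripper_width: 42.7
time: 37.2
tool_pos: [429.6, 150.3, 222.9]
tool_rot: [0.717, 0.697, 0.001, -0.0]
wrist_force: [0.7, -0.2, -0.3]
gripper_width: 42.6
[429.51876574 151.29189791 222.1947974 ] 37.35 [-0.22557179  0.31222284 -0.86990242] 42.42986923409374
```

View pics/s38c.png

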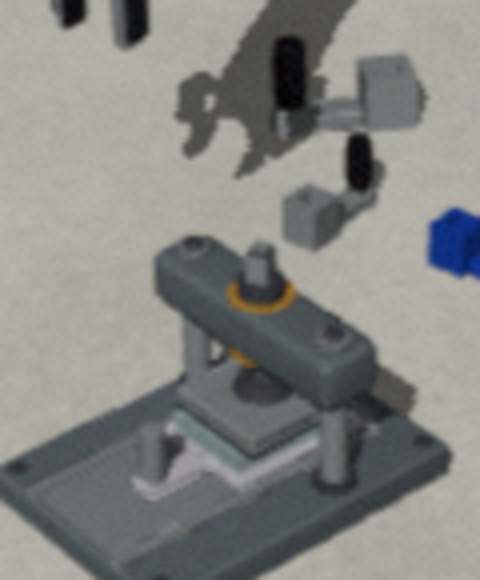

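View pics/t38.png

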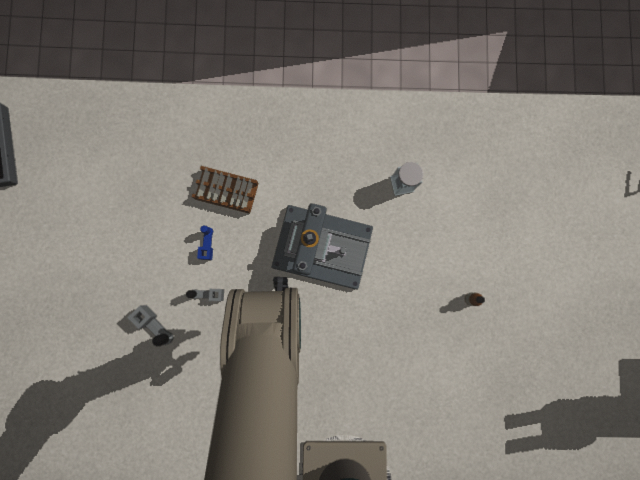

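View pics/s38.png

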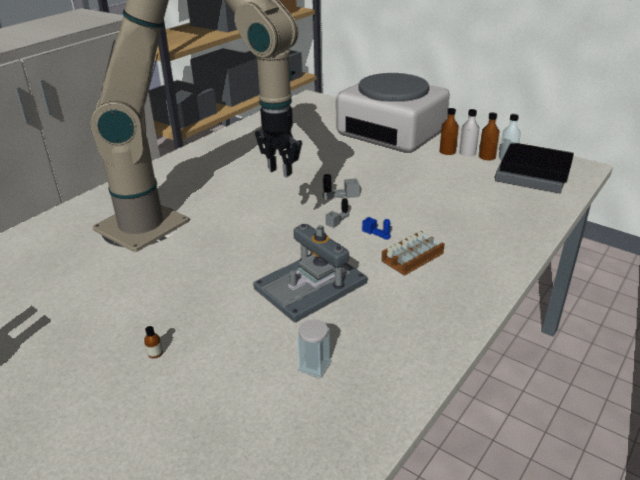

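```bash
python3 -c "
from h import *
t=snap('top'); crop(t,265,195,385,300,6,'t39')
a=1.344;q=np.array([591.4,96.7]);ex=np.array([np.cos(a),np.sin(a)]);ey=np.array([-np.sin(a),np.cos(a)])
T=lambda P:[tuple(q+p[0]*ex+p[1]*ey)+(p[2],) for p in P]
crop(t,265,195,385,300,6,'t39',proj(t,T([(-86,0,70),(-50,-38,32),(-50,38,32),(50,-38,34),(50,38,34)])))"
```

```text
(no output)
```

View pics/t39.png

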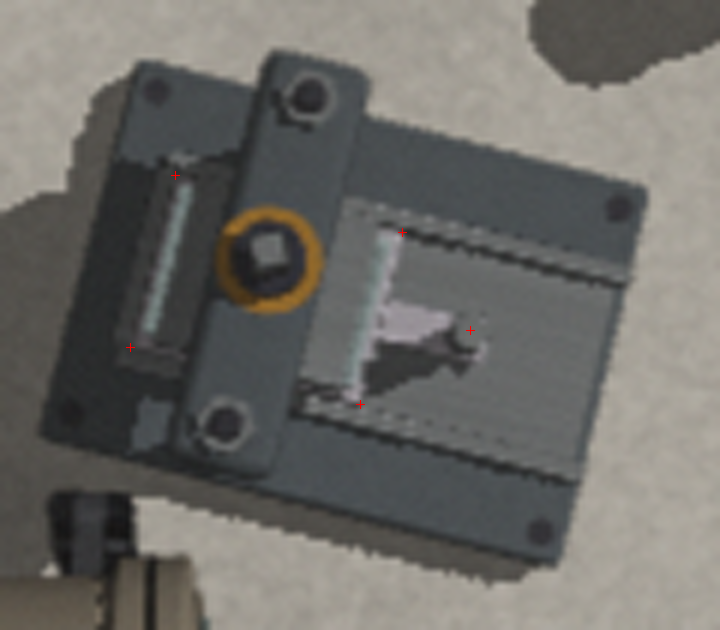

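```bash
python3 -c "
from h import *
st=r.state(); print(st['time'],st['wrist_force'])
print(ticket.finish_job())"
```

```text
37.4 [ 0.27920323 -0.40393009 -0.9532158 ]
the job is handed in; nothing more can be done
None
```

I carried out every step in the order asked and handed the job in at 37.4 s; no verdict is reported.

- **Carrier:** I pushed it in by its post until it stopped moving and the push force rose to about 13 N. In the last top picture its outer edge lies on the corner marks I projected for the home position.
- **Crank:** I chose the small grey one, not the blue one or the larger grey one. I fitted it down to the collar, wound it clockwise about 2.2 turns, then lifted it off by the hub. It now lies on the bench with its hub near (460, 330) mm, handgrip up. The last pictures show it lying flat.
- **Tightness:** The screw came to a firm stop. It pushed back with about 31 N at the grip, and a further twist on the hub met about 1.8 N m. The collar height worked out from the grasp and lay-down heights came to about 138.2 mm, against 138.65 mm for the stop at 15.2 rad.
- **Bystanders:** The bottle, jar and rack look unmoved in the last scene and top pictures. The gripper was clear of everything when I handed in.

**Checks that disagreed:**
- In the pictures the fingertips stood about level with the tool point, not 22 mm ahead of it. I set grasp heights by the pictures and they held.
- My estimate of the screw's starting angle from the square's yaw (0.2 or 1.8 rad) did not quite match the turn to the stop, which implied about 1.3 to 1.5 rad. I therefore relied on the stop and the collar height.

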